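# Close the mould and feel along its joint

## Robot

A 6-joint arm with a two-finger parallel gripper is mounted at the origin on the work surface. World frame = base frame: x ahead of the robot, y to its left, z up, the work surface at z = 0. Lengths are in mm, angles in rad, forces in N, time in s.
With the tool pointing down it reaches from about 425 to 950 mm from the base axis. Payload 14.7 kg.
Tool frame: the origin (TCP) lies at the very end of the fingers, on their centre line; the grasp point (between the pads) lies 19 mm behind it; z points along the fingers, y is the line along which they close (so a half turn about z gives the same grasp; the last joint's range is limited). The gripper opens to 85 mm and grips with 20 to 120 N. Pads are 22 mm wide; open, the fingers measure 114 mm over their backs; the gripper's body (76 mm by 85 mm) begins 54 mm behind the grasp point. The pads swing forward as they close: fully open they stand 13 mm farther back than shut.
Start: joints at [-1.263, 0.48, 1.596, -0, 1.065, -0.047], TCP at [225.827, -609.503, 192.197] pointing down, gripper open.
Joint ranges: [-2.75, 2.75], [-0.82, 2.05], [0.23, 2.67], [-1.56, 4.7], [0.09, 2.69], [-2.92, 2.92]. Speed limits (rad/s): [1.89, 1.89, 2.39, 3.01, 3.01, 3.01].

## Interface

Orientations are given as a rotation vector (axis times angle).
In Python, from bench import manip gives the robot as it stands.
- The arm moves only by the tool carry_out, never from a script. Its argument "rows" is a list of rows, each an object with "delta_pos": the shift along the tool's x, y, z in mm, a list of three; "rot": the turn, a rotation vector about the tool's x, y, z in degrees, a list of three. A call has exactly 10 rows; each row is the pose to reach, as a shift and turn from the pose commanded when the call began, along the tool's axes at that moment; what a row does not reach only later rows make up. A row lasts 1/10 s, in which the tool goes at most 50 mm and 8.59 degrees, less where a joint would pass 70% of its speed; a pose out of reach is approached as far as the arm can. A call with a gripper value outside its range is refused whole. "hand" is the closure, from 0 (fully open) to 1 (shut), set as the call begins (left out, the last holds). The fingers move at their own pace and stop on an object; "squeeze" is the grip in N (left out, the last holds). Time passes only in rows, so rows that repeat a pose let the fingers close, or fill a call up. It gives the time, the measured TCP pose, the force, the opening and the grip force at its end, in the units of the state.
- manip.read_state(): the state, without advancing time (a new reading comes with each control period).
- manip.get_image(name): name is "side" or "top"; returns a dict with "image" (480x640x3 uint8, blue, green, red), "fx", "fy", "cx", "cy" (pixels), "R" (3x3) and "t" (3): a world point X has camera coordinates R X + t. Camera axes: x right, y down, z forward; pixel columns grow to the right and rows downward; lengths in mm; the calibration is good to about 2 mm. A picture is of the moment at which its call begins. There is no depth.
- manip.sign_off(): hands the job in; it is judged then, once.
The state is a dict: "time_s": time; "joint_positions": joint angles; "joint_vel": joint speeds; "effort": joint torques, N m; "tcp_pos": TCP position; "tcp_rot": TCP orientation; "contact_force": force on the tool from outside, world axes, zero at the start; "moment": the same for the moment, N m; "grip_width": finger opening in mm; "grip_force": force on a finger pad.
Only numpy, scipy, OpenCV 4.12 (cv2) and the standard library are available. Lean on these libraries where they do the work, as an engineer would, in place of code of your own. Each camera call takes 0.05 s, during which the arm holds its last target. There are 200 camera calls.

## Task

Push the sliding half of the aluminium mould fully home against the fixed half. Then take the steel probe from the instrument stand and, to feel for a step, guide its tip slowly and lightly (a few centimetres a second) in the groove of the joint on top of the mould, from the left end to the right end as the robot sees it, following every bend. Finally hang the probe back in its hole in the stand, leaving the mould closed and the other things on the bench undisturbed.

Things in the scene. Friction and masses are not known exactly. Their poses are not given: they have to be found in the camera images.
- mould: aluminium two-part mould on a steel base plate (175 x 165 x 12 mm), fixed. Origin: on the bench below the joint; x across the joint, away from the robot, y along it to the left, z up. Halves 130 mm long in y, flat tops 57 mm above the bench, fixed half back to x = +45 mm. Seam in mm (x, y): (0,65) (0,32) (15,17) (15,-17) (0,-32) (0,-65). Brass pour spout, 19 mm wide, 9 high, at (32,0)
- mould_slide (a joint): how far the sliding half stands open, m: 0 = closed, at a firm stop; it opens towards the robot along the mould's -x. Starts 0.02 to 0.04 open, stays where left, about 7 N moves it. Closed, a groove 7 mm wide and 2.7 mm deep (45 degree bevelled sides, narrow flat floor) runs along the seam on top
- slide_face (a point): middle of the sliding half's upright front face (towards the robot), 36 mm above the bench, 40 mm in -x of the seam's end runs; moves with that half. Face 130 mm wide, 13 to 57 mm above the bench. Guide pins (10 mm thick, 34 mm high, at y = +-50 mm) run forward from it to 42 mm high blocks at x = -112 mm; the 70 mm between them is free
- stand: aluminium instrument stand, fixed: foot 75 x 150 mm, top plate 46 (x) x 150 (y) x 12 mm, its upper face 70 mm above the bench, with two upright through holes of 16 mm diameter in a row along y. Origin: on the bench under the stand's middle; z up. An instrument hangs in each hole by its collar
- hole_left (a point): mouth of the stand's hole on its +y side, centre, in the plate's upper face
- hole_right (a point): mouth of the stand's hole on its -y side, centre, in the plate's upper face; the holes are 74 mm apart
- probe: the probe: straight round all-steel instrument with a fine point, 132 mm long, about 140 g, hanging upright in either hole. Origin: centre of its collar's underside (collar 26 mm wide, 5 mm thick, rests on the stand's plate); z up the handle. Handle 15 mm diameter, 5 to 77 mm above the origin; shank 10 mm diameter to 34 mm below; slim sprung tip to 55 mm below
- probe_tip (a joint): how far the probe's sprung tip is pushed in, in m: 0 = fully out, 0.008 = pushed in to its stop. The spring takes 1 N to start and 0.25 N more per mm
- tip (a point): lowest point of the probe's tip, which is round-nosed, 3 mm diameter (tip fully out: 55 mm below the probe's origin)
- knife: the other instrument in the stand, not needed: plaster knife with a bulging wooden handle (25 mm at its thickest, up to 70 mm above the collar's underside) and a flat blade 11 mm wide; same collar as the probe. Origin: centre of the collar's underside
- cast: bystander, leave it: white plaster dental cast, horseshoe-shaped, about 70 x 62 x 27 mm high, loose. Origin: centre of its underside
- resin: bystander, leave it: small white dropper bottle, 34 mm diameter, 75 mm high, standing loose, between or near the task's things. Origin: centre of its underside
- bur_block: bystander, leave it: wooden block 65 x 95 x 22 mm with six little grinding points standing in it (52 mm high in all), loose. Origin: centre of its underside
- rubber_bowl: bystander, leave it: dark rubber mixing bowl, 120 mm across, 75 mm high, loose. Origin: centre of its underside
- brush_jar: bystander, leave it: amber glass jar 74 mm across, 85 mm high, with brushes and tools standing in it up to 165 mm, loose. Origin: centre of its underside
- screwdriver: bystander, leave it: screwdriver 150 mm long lying loose. Origin: centre of its underside
- seam_0 (a point): seam point 0 of 0 to 5, left end (8 mm from the very end): where the tip's lowest point lies when it rests in the groove of the closed seam, at mould (0, 57), 54.3 mm above the bench (2.7 mm below the mould's top)
- seam_1 (a point): seam point 1 of 0 to 5, first corner, where the seam turns away from the robot: where the tip's lowest point lies when it rests in the groove of the closed seam, at mould (0, 32), 54.3 mm above the bench (2.7 mm below the mould's top)
- seam_2 (a point): seam point 2 of 0 to 5, second corner, left end of the key's nose: where the tip's lowest point lies when it rests in the groove of the closed seam, at mould (15, 17), 54.3 mm above the bench (2.7 mm below the mould's top)
- seam_3 (a point): seam point 3 of 0 to 5, third corner, right end of the key's nose: where the tip's lowest point lies when it rests in the groove of the closed seam, at mould (15, -17), 54.3 mm above the bench (2.7 mm below the mould's top)
- seam_4 (a point): seam point 4 of 0 to 5, fourth corner: where the tip's lowest point lies when it rests in the groove of the closed seam, at mould (0, -32), 54.3 mm above the bench (2.7 mm below the mould's top)
- seam_5 (a point): seam point 5 of 0 to 5, right end (8 mm from the very end): where the tip's lowest point lies when it rests in the groove of the closed seam, at mould (0, -57), 54.3 mm above the bench (2.7 mm below the mould's top)
Mind the look-alikes: they are no part of the job. What is shaped like the stand but turquoise is not meant.

How it is judged:
By the outcome, as a careful person would: the job done as asked, in the order asked, and still so for the second after the job is handed in, with the robot touching nothing.
It also fails if it takes over 72 s, if anything falls off the work surface, if the arm or the gripper's body presses on something with over 40 N, if the wrist force passes 120 N, or if a joint passes its speed limit or range.

## Working session

There is one attempt and no reset: what is moved stays moved. The work goes in short steps, Python scripts to look and compute and a tool call to move; the robot and the scene stay as the last step left them, time stands still between calls to the robot, and variables do not carry over. Pictures are saved under pics/ and viewed, at most 10 in all, crops included, and the job is handed in when it is done.

Besides the shell and the picture viewer there is one more tool, called after "Emit:" as name([rows], argument=value, ...), one row to a line, values as JSON. carry_out: Moves the arm, as the interface text tells. Its arguments: {"type":"object","properties":{"rows":{"type":"array"},"hand":{"type":"number"},"squeeze":{"type":"number"}},"required":["rows"]}

```bash
mkdir -p pics; cat > h.py <<'E'
import numpy as np,cv2
from bench import manip
def pr(c,P):
    q=c["R"]@np.array(P,float)+c["t"];return np.array([c["fx"]*q[0]/q[2]+c["cx"],c["fy"]*q[1]/q[2]+c["cy"]])
def ray(c,u,v,z):
    R=np.array(c["R"]);o=-R.T@np.array(c["t"]);d=R.T@np.array([(u-c["cx"])/c["fx"],(v-c["cy"])/c["fy"],1]);return o+d*(z-o[2])/d[2]
E
python3 - <<'E'
from h import *
import pickle
for n in("top","side"):
    c=manip.get_image(n);cv2.imwrite(f"pics/{n}0.png",c["image"]);pickle.dump(c,open(n+"0.pkl","wb"))
    print(n,c["fx"],c["cx"],c["cy"],np.round(c["R"],3).tolist(),np.round(c["t"],1).tolist())
s=manip.read_state();print(s)
E
```

```text
top 500.1648902382084 319.19445196129607 236.2254276338362 [[-0.09, -0.996, -0.001], [-0.97, 0.088, -0.227], [0.226, -0.019, -0.974]] [31.8, 524.6, 989.0]
side 447.5902529471081 323.7504195241075 240.5597752125464 [[0.999, -0.048, 0.012], [-0.02, -0.6, -0.8], [0.046, 0.798, -0.6]] [-524.1, 56.7, 1162.0]
{'time_s': 0.1, 'joint_positions': array([-1.26263846e+00,  4.80763647e-01,  1.59679167e+00, -2.50273792e-05,
        1.06510781e+00, -4.66160931e-02]), 'joint_vel': array([ 1.24152100e-03, -1.45417457e-03, -2.30871373e-03,  6.08168268e-05,
       -1.66433085e-03, -9.22890187e-04]), 'effort': array([ 3.25749052e-04, -9.52258730e+01, -4.31042576e+01, -1.56248116e-04,
        5.18504923e-03,  6.14344390e-05]), 'tcp_pos': array([ 225.67518945, -609.13681179,  191.6472998 ]), 'tcp_rot': array([-3.09124998e+00, -5.54191647e-01,  2.53269028e-04]), 'contact_force': array([-0.34977253, -0.24312793,  0.62975224]), 'moment': array([ 0.01480206,  0.0207966 , -0.00028702]), 'grip_force': 0.0, 'grip_width': 85.44629887594922}
```

View pics/top0.png

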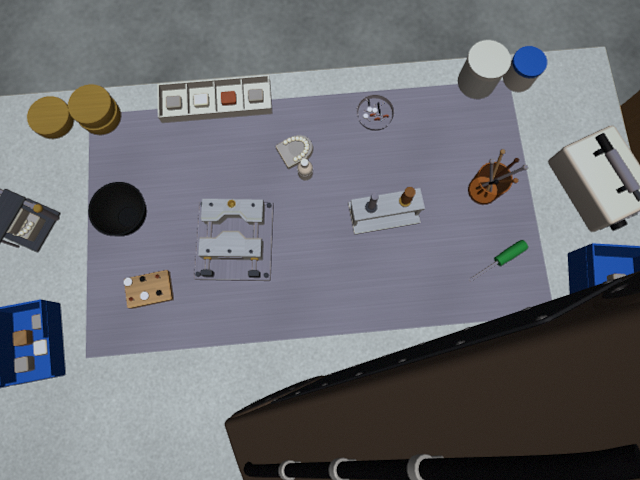

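View pics/side0.png

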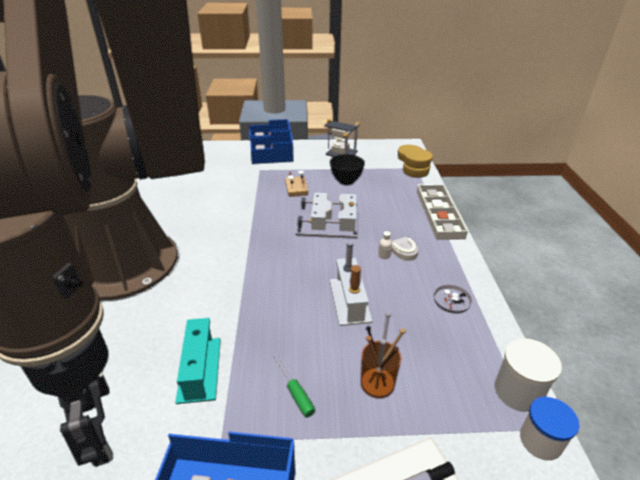

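The top view shows the mould at about (233,238). The aluminium stand is at about (387,210), with the steel probe in the left hole (372,203) and the wooden-handled knife in the right one (408,196). In the side view the turquoise look-alike stand is at (200,360), is empty and is not meant. The bottle is at (305,170) and the cast at (294,150). Next is one enlarged crop to confirm and measure.

```bash
python3 - <<'E'
import pickle,cv2,numpy as np
c=pickle.load(open("top0.pkl","rb"))["image"];s=pickle.load(open("side0.pkl","rb"))["image"]
a=cv2.resize(c[190:290,185:285],(400,400),interpolation=cv2.INTER_CUBIC)
b=cv2.resize(c[175:245,335:435],(400,280),interpolation=cv2.INTER_CUBIC)
d=cv2.resize(s[235:330,320:380],(240,380),interpolation=cv2.INTER_CUBIC)
o=np.zeros((600,800,3),np.uint8);o[:400,:400]=a;o[:280,400:]=b;o[280:,400:640][:320]=d[:320]
cv2.imwrite("pics/c0.png",o)
E
```

```text
(no output)
```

View pics/c0.png

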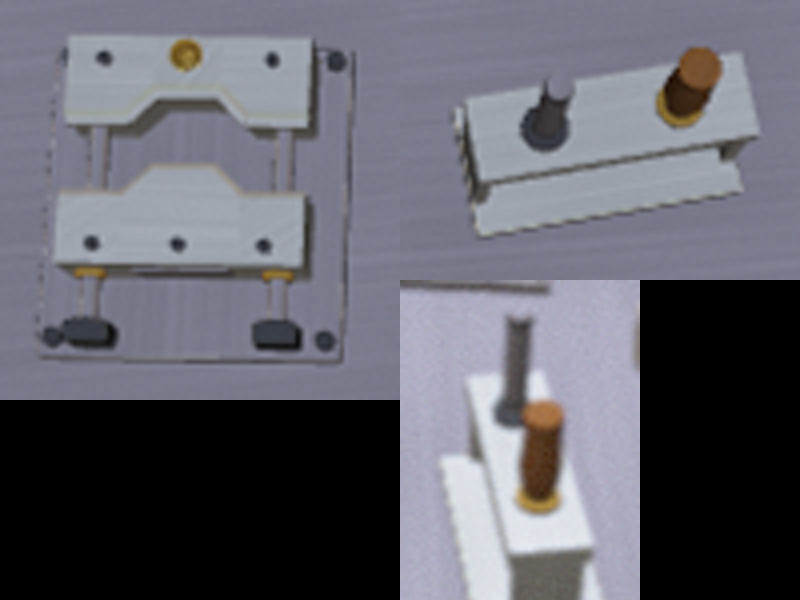

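Confirmed: the dark grey, slim straight instrument at top pixel (371,207) is the probe, in the left hole. The one with the bulging brown handle at (405,201) is the knife. The mould is open, with the fixed half at the back. Now for the edge measurements.

```bash
cat >> h.py <<'E'
def edge(c,p,q,z,w=3.5,n=40):
    """strongest grey edge near pixel line p-q, robust line, cast to plane z: (point, dir)"""
    g=cv2.cvtColor(c["image"],cv2.COLOR_BGR2GRAY).astype(np.float32)
    p,q=np.array(p,float),np.array(q,float);d=(q-p)/np.linalg.norm(q-p);nn=np.array([-d[1],d[0]])
    s=np.arange(-w,w+.01,.1);t=np.linspace(.12,.88,n)
    P=(p+t[:,None]*(q-p))[:,None]+s[:,None]*nn
    I=cv2.GaussianBlur(cv2.remap(g,P[...,0].astype(np.float32),P[...,1].astype(np.float32),cv2.INTER_CUBIC),(9,9),0)
    G=np.abs(np.gradient(I,axis=1));k=G.argmax(1)
    E=np.array([P[i,k[i]] for i in range(n)])
    W=np.array([ray(c,*e,z)[:2] for e in E])
    l=cv2.fitLine(W.astype(np.float32),cv2.DIST_HUBER,0,.01,.01).ravel()
    r=np.abs((W-l[2:])@np.array([-l[1],l[0]]))
    return l[2:],l[:2],np.median(r)
E
python3 - <<'E'
from h import *
import pickle
c=pickle.load(open("top0.pkl","rb"))
A=lambda x,y:(185+(x+.5)/4-.5,190+(y+.5)/4-.5)
B=lambda x,y:(335+(x-400+.5)/4-.5,175+(y+.5)/4-.5)
def show(n,p,q,z):
    P,d,r=edge(c,p,q,z);print(n,np.round(P,1),"ang",round(np.degrees(np.arctan2(d[1],d[0])),1),"res",round(r,2))
    return P,d
show("fix back",A(68,37),A(312,40),57);show("fix left",A(68,37),A(65,122),57);show("fix right",A(313,40),A(310,127),57)
show("fix frontL",A(65,122),A(125,123),57);show("fix frontR",A(248,126),A(310,127),57);show("nose",A(155,98),A(215,98),57)
show("sl left",A(58,192),A(55,262),57);show("sl right",A(306,196),A(304,268),57);show("sl front",A(55,263),A(303,266),57)
show("sl backL",A(58,192),A(120,193),57);show("sl backR",A(242,194),A(306,196),57)
for n,p,q in(("bk",(465,100),(745,55)),("l",(465,100),(483,180)),("r",(745,55),(757,133)),("f",(483,180),(757,133))):show("st "+n,B(*p),B(*q),70)
for p in((65,122),(310,127),(68,37),(312,40),(55,263),(303,266)):print(p,ray(c,*A(*p),57).round(1))
for p in((465,100),(745,55),(757,133),(483,180),(545,130)):print(p,ray(c,*B(*p),70).round(1))
print(ray(c,305,172,40),ray(c,487,185,80))
# side-view check of the stand holes: ring collars at z=72
s=pickle.load(open("side0.pkl","rb"))
print("side collar",ray(s,320+(513-400)/4,235+(410-280)/4,72.5),ray(s,320+(538-400)/4,235+(500-280)/4,72.5))
E
```

```text
fix back [624.8 160.1] ang 84.0 res 0.39
fix left [607.6 229.7] ang -6.5 res 0.09
fix right [593.7 100.2] ang -6.2 res 0.13
fix frontL [581.4 214.4] ang 84.0 res 0.18
fix frontR [570.7 117.2] ang 83.2 res 0.05
nose [590.9 166.9] ang 84.2 res 0.04
sl left [524.8 238.5] ang -5.3 res 0.08
sl right [513.3 109.1] ang -4.4 res 0.08
sl front [502.7 184.2] ang 83.9 res 0.25
sl backL [543.6 217.7] ang 85.9 res 0.16
sl backR [535. 125.] ang 85.2 res 0.08
st bk [ 602.2 -158.4] ang -84.6 res 0.91
st l [572.1 -90.1] ang 6.0 res 0.36
st r [ 585.7 -240.1] ang 4.8 res 0.13
st f [ 553.9 -165.3] ang -85.2 res 0.0
(65, 122) [583.6 231.   57. ]
(310, 127) [569.2 101.8  57. ]
(68, 37) [630.6 227.7  57. ]
(312, 40) [617.1  97.7  57. ]
(55, 263) [508. 239.  57.]
(303, 266) [494.7 110.3  57. ]
(465, 100) [596.1 -89.3  70. ]
(745, 55) [ 607.5 -240.    70. ]
(757, 133) [ 564.2 -240.4   70. ]
(483, 180) [551.7 -94.1  70. ]
(545, 130) [ 575.9 -129.5   70. ]
[677.64546227   2.02457262  40.        ] [ 599.12060297 -377.28205057   80.        ]
side collar [ 575.07265532 -125.69450796   72.5       ] [ 581.79907065 -202.19559176   72.5       ]
```

Emit:
carry_out([
  {"delta_pos": [35, -36, 0], "rot": [0, 0, -8.5]},
  {"delta_pos": [70, -72, 0], "rot": [0, 0, -17]},
  {"delta_pos": [105, -108, 0], "rot": [0, 0, -25.5]},
  {"delta_pos": [140, -144, 0], "rot": [0, 0, -34]},
  {"delta_pos": [175, -180, 0], "rot": [0, 0, -42.5]},
  {"delta_pos": [210, -216, 0], "rot": [0, 0, -51]},
  {"delta_pos": [245, -252, 0], "rot": [0, 0, -59.5]},
  {"delta_pos": [280, -288, 0], "rot": [0, 0, -68]},
  {"delta_pos": [315, -324, 0], "rot": [0, 0, -76.5]},
  {"delta_pos": [350, -360, 0], "rot": [0, 0, -85]},
], hand=1, squeeze=20)

```text
time_s: 1.1
tcp_pos: [428.4, -150.3, 192.2]
tcp_rot: [1.898, 2.503, 0.0]
contact_force: [0.7, -1.3, -0.2]
grip_width: -0.0
grip_force: 0.0
```

```bash
cat >> h.py <<'E'
from scipy.spatial.transform import Rotation as Ro
def go(tgt,yaw,ret=False):
    "tool-axes shift and z turn from the measured pose to world target, tool x at yaw deg, tool down"
    s=manip.read_state();R=Ro.from_rotvec(s["tcp_rot"]);d=R.inv().apply(np.array(tgt)-s["tcp_pos"])
    y=np.radians(yaw);T=Ro.from_matrix(np.array([[np.cos(y),np.sin(y),0],[np.sin(y),-np.cos(y),0],[0,0,-1]]))
    print("t",s["time_s"],"tcp",s["tcp_pos"].round(2),"F",s["contact_force"].round(2),"w",round(s["grip_width"],1),"shift",d.round(1),"rot",np.degrees((R.inv()*T).as_rotvec()).round(2))
E
python3 - <<'E'
from h import *
go((478,178,150),173.9)
E
```

```text
t 1.1 tcp [ 428.41 -150.29  192.24] F [ 0.67 -1.34 -0.16] w -0.0 shift [302.7 136.4  42.2] rot [ 0.000e+00  1.000e-02 -6.823e+01]
```

Emit:
carry_out([
  {"delta_pos": [38, 17, 5], "rot": [0, 0, -8.5]},
  {"delta_pos": [76, 34, 10], "rot": [0, 0, -17]},
  {"delta_pos": [114, 51, 15], "rot": [0, 0, -25.5]},
  {"delta_pos": [151, 68, 20], "rot": [0, 0, -34]},
  {"delta_pos": [189, 85, 25], "rot": [0, 0, -42.5]},
  {"delta_pos": [227, 102, 30], "rot": [0, 0, -51]},
  {"delta_pos": [265, 119, 36], "rot": [0, 0, -59.5]},
  {"delta_pos": [302.7, 136.4, 42], "rot": [0, 0, -68.2]},
  {"delta_pos": [302.7, 136.4, 80], "rot": [0, 0, -68.2]},
  {"delta_pos": [302.7, 136.4, 115], "rot": [0, 0, -68.2]},
])

```text
time_s: 2.1
tcp_pos: [480.0, 177.3, 76.4]
tcp_rot: [0.173, 3.135, 0.001]
contact_force: [0.3, -1.0, -0.5]
grip_width: 0.2
grip_force: 0.0
```

```bash
python3 - <<'E'
from h import *
go((478.6,178.1,28),173.9)
c=manip.get_image("top");s=manip.get_image("side")
o=np.zeros((400,800,3),np.uint8)
o[:,:400]=cv2.resize(c["image"][190:290,185:285],(400,400),interpolation=cv2.INTER_CUBIC)
o[:,400:]=cv2.resize(s["image"][160:260,270:370],(400,400),interpolation=cv2.INTER_CUBIC)
cv2.imwrite("pics/c1.png",o)
E
```

```text
t 2.1 tcp [480.03 177.32  76.4 ] F [ 0.29 -0.99 -0.49] w 0.2 shift [ 1.6  0.6 48.4] rot [ 0.04  0.09 -0.2 ]
```

View pics/c1.png

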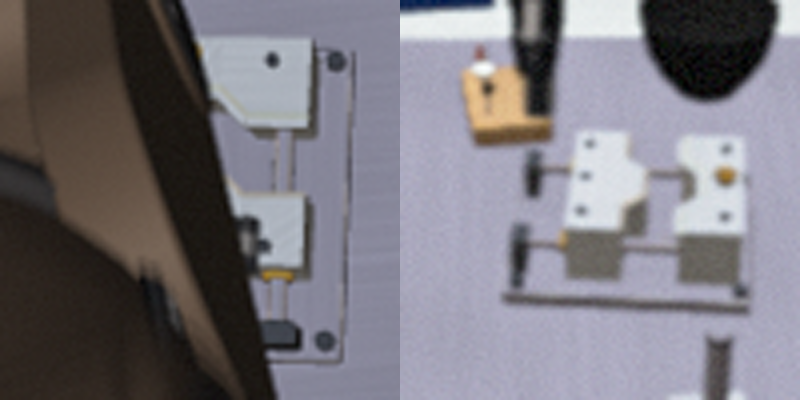

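The finger tip (side crop 537,113) is in front of the sliding half (face at about 568,220) and clear of the guides. Descending now.

Emit:
carry_out([
  {"delta_pos": [1.5, 0.6, 16], "rot": [0, 0, -0.2]},
  {"delta_pos": [1.5, 0.6, 32], "rot": [0, 0, -0.2]},
  {"delta_pos": [1.5, 0.6, 44], "rot": [0, 0, -0.2]},
  {"delta_pos": [1.5, 0.6, 46], "rot": [0, 0, -0.2]},
  {"delta_pos": [-1, 0.6, 46], "rot": [0, 0, -0.2]},
  {"delta_pos": [-5, 0.6, 46], "rot": [0, 0, -0.2]},
  {"delta_pos": [-9, 0.6, 46], "rot": [0, 0, -0.2]},
  {"delta_pos": [-13, 0.6, 46], "rot": [0, 0, -0.2]},
  {"delta_pos": [-17, 0.6, 46], "rot": [0, 0, -0.2]},
  {"delta_pos": [-20, 0.6, 46], "rot": [0, 0, -0.2]},
])

```text
time_s: 3.2
tcp_pos: [500.1, 174.1, 31.3]
tcp_rot: [0.172, 3.137, 0.0]
contact_force: [-0.6, -0.4, 0.5]
grip_width: -0.2
grip_force: 0.0
```

Emit:
carry_out([
  {"delta_pos": [-2, 0, 0], "rot": [0, 0, 0]},
  {"delta_pos": [-4, 0, 0], "rot": [0, 0, 0]},
  {"delta_pos": [-6, 0, 0], "rot": [0, 0, 0]},
  {"delta_pos": [-8, 0, 0], "rot": [0, 0, 0]},
  {"delta_pos": [-10, 0, 0], "rot": [0, 0, 0]},
  {"delta_pos": [-12, 0, 0], "rot": [0, 0, 0]},
  {"delta_pos": [-14, 0, 0], "rot": [0, 0, 0]},
  {"delta_pos": [-16, 0, 0], "rot": [0, 0, 0]},
  {"delta_pos": [-18, 0, 0], "rot": [0, 0, 0]},
  {"delta_pos": [-20, 0, 0], "rot": [0, 0, 0]},
])

```text
time_s: 4.2
tcp_pos: [519.7, 171.9, 31.2]
tcp_rot: [0.172, 3.137, 0.0]
contact_force: [0.0, 0.4, -0.1]
grip_width: 0.3
grip_force: 0.0
```

```bash
python3 - <<'E'
from h import *
c=manip.get_image("top");s=manip.get_image("side")
o=np.zeros((400,800,3),np.uint8)
o[:,:400]=cv2.resize(c["image"][190:290,185:285],(400,400),interpolation=cv2.INTER_CUBIC)
o[:,400:]=cv2.resize(s["image"][160:260,270:370],(400,400),interpolation=cv2.INTER_CUBIC)
cv2.imwrite("pics/c2.png",o)
def ed(a,b,z): 
    P,d,r=edge(s,(270+a[0]/4,160+a[1]/4),(270+b[0]/4,160+b[1]/4),z);print(P,d,r,"along",P@[.9943,-.1063])
p=pr(s,manip.read_state()["tcp_pos"]);print("tip side crop",(p-[270,160])*4, "top",(pr(c,manip.read_state()["tcp_pos"])-[185,190])*4)
E
```

```text
tip side crop [197.32672419 210.12150004] top [189.38919552 237.91075038]
```

View pics/c2.png

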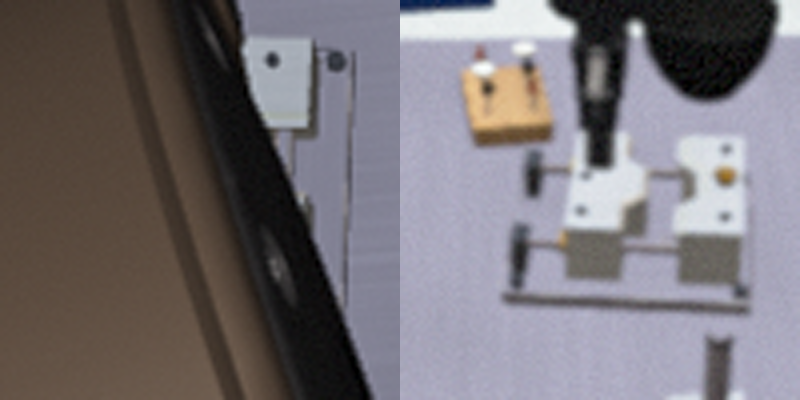

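```bash
python3 - <<'E'
from h import *
import pickle
s=pickle.load(open("side0.pkl","rb"));c=pickle.load(open("top0.pkl","rb"))
f=lambda P:((pr(s,P)-[270,160])*4).round(0)+[400,0]
for P in((508,239,57),(494.7,110.3,57),(508,239,13),(494.7,110.3,13),(630,228,57),(617,98,57),(480,177,76),(520,172,31),(520,172,76)):print(P,f(P))
X=lambda a,b:((pr(c,(a,b,0))-0).round(0))
print(manip.read_state())
# start pose tip check
print(pr(s,(225.7,-609,192)))
# triangulate slide front corners / fixed back corners between views
def tri(uc,us):
    r=[]
    for k,(u,v) in((c,uc),(s,us)):
        R=np.array(k["R"]);o=-R.T@np.array(k["t"]);d=R.T@np.array([(u-k["cx"])/k["fx"],(v-k["cy"])/k["fy"],1]);d/=np.linalg.norm(d);r.append((o,d))
    A=sum(np.eye(3)-np.outer(d,d) for o,d in r);b=sum((np.eye(3)-np.outer(d,d))@o for o,d in r);return np.linalg.solve(A,b).round(1)
A=lambda x,y:(185+(x+.5)/4-.5,190+(y+.5)/4-.5)
S=lambda x,y:(270+(x-400+.5)/4-.5,160+(y+.5)/4-.5)
print(tri(A(303,266),S(568,231)),tri(A(55,263),S(580,133)),tri(A(312,40),S(741,236)),tri(A(310,127),S(681,234)),tri(A(68,37),S(745,137)))
E
```

```text
(508, 239, 57) [578. 132.]
(494.7, 110.3, 57) [565. 229.]
(508, 239, 13) [578. 182.]
(494.7, 110.3, 13) [565. 280.]
(630, 228, 57) [742. 137.]
(617, 98, 57) [743. 235.]
(480, 177, 76) [542. 155.]
(520, 172, 31) [598. 210.]
(520, 172, 76) [598. 157.]
{'time_s': 4.3, 'joint_positions': array([ 2.64007548e-01,  5.58106431e-01,  1.96758855e+00, -2.40463897e-05,
        6.15635486e-01, -1.19724559e+00]), 'joint_vel': array([ 0.00095017, -0.00204852,  0.01001836,  0.00038864, -0.00292023,
        0.00080161]), 'effort': array([-1.04492228e-01, -8.59994888e+01, -2.66935658e+01, -7.38941599e-03,
        6.02816837e-02, -4.17221175e-02]), 'tcp_pos': array([519.79880787, 171.89221497,  31.22575834]), 'tcp_rot': array([1.71939365e-01, 3.13663029e+00, 1.08348508e-04]), 'contact_force': array([-0.78139639, -0.35626207,  0.40387277]), 'moment': array([0.04306673, 0.0370173 , 0.00472789]), 'grip_force': 0.0, 'grip_width': -0.004318901204287386}
[114.33417615 447.78203917]
[495.4 110.5  55.9] [508.  238.9  57.7] [615.6  97.4  58.6] [571.5 102.1  56.9] [630.6 227.4  58.9]
```

```bash
python3 - <<'E'
from h import *
import pickle
s=pickle.load(open("side0.pkl","rb"))
for sg in(-1,1):
  for r in(42,57):
    print(sg,r,[pr(s,(225.7+sg*r*.347,-609.1-sg*r*.938,z)).round(0) for z in(192,205,230)])
n=manip.get_image("side")
o=np.zeros((560,800,3),np.uint8)
o[:,:440]=cv2.resize(s["image"][340:480,20:130],(440,560),interpolation=cv2.INTER_CUBIC)
o[:,440:]=cv2.resize(n["image"][100:240,280:370],(360,560),interpolation=cv2.INTER_CUBIC)
cv2.imwrite("pics/c3.png",o)
E
```

```text
-1 42 [array([113., 420.]), array([110., 414.]), array([105., 403.])]
-1 57 [array([112., 411.]), array([110., 405.]), array([104., 394.])]
1 42 [array([116., 479.]), array([113., 474.]), array([107., 463.])]
1 57 [array([117., 491.]), array([114., 486.]), array([108., 475.])]
```

View pics/c3.png

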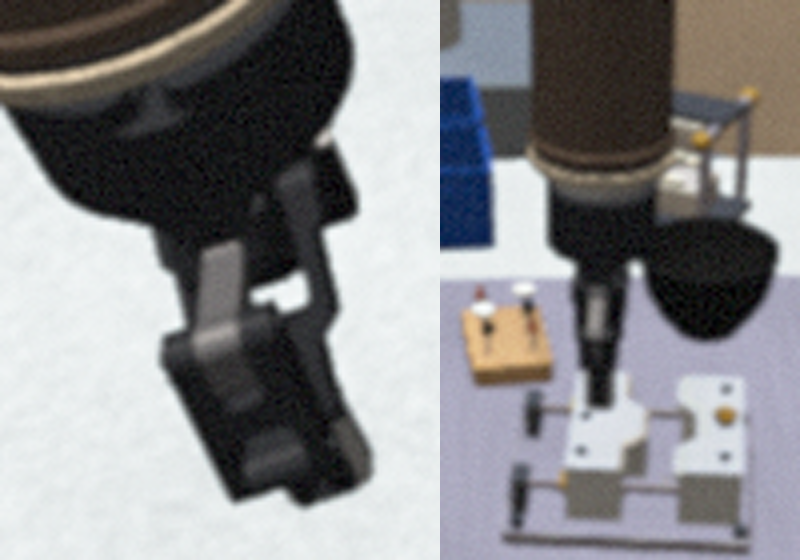

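The picture shows the closed finger tip at (600,400), above the sliding half's top. That puts the real fingertip about 35 mm higher than the reported TCP, which also explains the zero force. I'll go back in front of the face and descend lower, guided by the camera.

Emit:
carry_out([
  {"delta_pos": [9, 0, 0], "rot": [0, 0, 0]},
  {"delta_pos": [20, 0, 0], "rot": [0, 0, 0]},
  {"delta_pos": [31, 0, 0], "rot": [0, 0, 0]},
  {"delta_pos": [38, 0, 0], "rot": [0, 0, 0]},
  {"delta_pos": [38, 0, 0], "rot": [0, 0, 0]},
  {"delta_pos": [38, 0, 6], "rot": [0, 0, 0]},
  {"delta_pos": [38, 0, 12], "rot": [0, 0, 0]},
  {"delta_pos": [38, 0, 17], "rot": [0, 0, 0]},
  {"delta_pos": [38, 0, 21], "rot": [0, 0, 0]},
  {"delta_pos": [38, 0, 23], "rot": [0, 0, 0]},
])

```text
time_s: 5.35
tcp_pos: [481.5, 175.9, 7.5]
tcp_rot: [-0.172, -3.136, 0.0]
contact_force: [0.3, -0.6, -0.5]
grip_width: 0.2
grip_force: 0.0
```

```bash
python3 - <<'E'
from h import *
n=manip.get_image("side");print(manip.read_state()["tcp_pos"],manip.read_state()["contact_force"])
o=cv2.resize(n["image"][150:240,280:370],(540,540),interpolation=cv2.INTER_CUBIC)
cv2.imwrite("pics/c4.png",o)
print((pr(n,(482.5,176.3,43))-[280,150])*6)
E
```

```text
[481.43533636 175.89165707   7.46589717] [-0.29466379  0.41523461 -0.14303292]
[158.70741299 351.08560262]
```

View pics/c4.png

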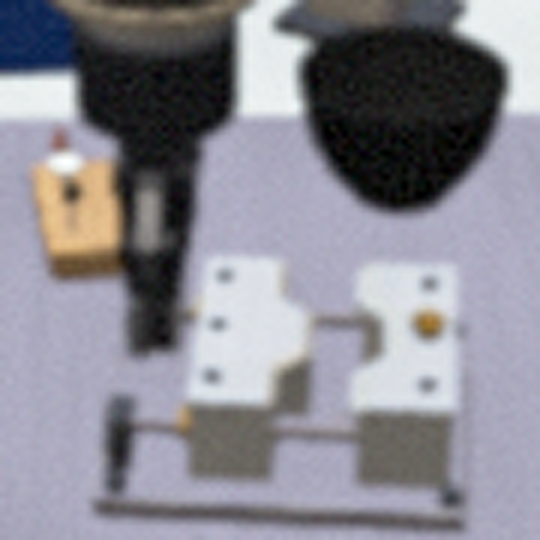

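The tip is at (152,350), in front of the face (about x=195) and about 43 mm high, matching the prediction with the 35 mm offset. Pushing now.

Emit:
carry_out([
  {"delta_pos": [0, 0, 3], "rot": [0, 0, 0]},
  {"delta_pos": [0, 0, 5], "rot": [0, 0, 0]},
  {"delta_pos": [-2, 0, 5], "rot": [0, 0, 0]},
  {"delta_pos": [-4, 0, 5], "rot": [0, 0, 0]},
  {"delta_pos": [-6, 0, 5], "rot": [0, 0, 0]},
  {"delta_pos": [-8, 0, 5], "rot": [0, 0, 0]},
  {"delta_pos": [-10, 0, 5], "rot": [0, 0, 0]},
  {"delta_pos": [-12, 0, 5], "rot": [0, 0, 0]},
  {"delta_pos": [-14, 0, 5], "rot": [0, 0, 0]},
  {"delta_pos": [-16, 0, 5], "rot": [0, 0, 0]},
])

```text
time_s: 6.4
tcp_pos: [496.3, 174.2, 3.1]
tcp_rot: [-0.172, -3.135, 0.001]
contact_force: [-7.2, 2.6, 4.0]
grip_width: 0.1
grip_force: 3.7
```

Emit:
carry_out([
  {"delta_pos": [-2.5, 0, 0], "rot": [0, 0, 0]},
  {"delta_pos": [-5, 0, 0], "rot": [0, 0, 0]},
  {"delta_pos": [-7.5, 0, 0], "rot": [0, 0, 0]},
  {"delta_pos": [-10, 0, 0], "rot": [0, 0, 0]},
  {"delta_pos": [-12.5, 0, 0], "rot": [0, 0, 0]},
  {"delta_pos": [-15, 0, 0], "rot": [0, 0, 0]},
  {"delta_pos": [-17.5, 0, 0], "rot": [0, 0, 0]},
  {"delta_pos": [-20, 0, 0], "rot": [0, 0, 0]},
  {"delta_pos": [-22, 0, 0], "rot": [0, 0, 0]},
  {"delta_pos": [-24, 0, 0], "rot": [0, 0, 0]},
])

```text
time_s: 7.4
tcp_pos: [520.2, 171.6, 3.1]
tcp_rot: [-0.172, -3.135, 0.001]
contact_force: [-6.6, 3.2, 3.9]
grip_width: 0.1
grip_force: 3.7
```

Still sliding at about 7 N. Continuing slowly.

Emit:
carry_out([
  {"delta_pos": [-0.7, 0, 0], "rot": [0, 0, 0]},
  {"delta_pos": [-1.4, 0, 0], "rot": [0, 0, 0]},
  {"delta_pos": [-2.1, 0, 0], "rot": [0, 0, 0]},
  {"delta_pos": [-2.8, 0, 0], "rot": [0, 0, 0]},
  {"delta_pos": [-3.5, 0, 0], "rot": [0, 0, 0]},
  {"delta_pos": [-4.2, 0, 0], "rot": [0, 0, 0]},
  {"delta_pos": [-4.9, 0, 0], "rot": [0, 0, 0]},
  {"delta_pos": [-5.6, 0, 0], "rot": [0, 0, 0]},
  {"delta_pos": [-6.3, 0, 0], "rot": [0, 0, 0]},
  {"delta_pos": [-7, 0, 0], "rot": [0, 0, 0]},
])

```text
time_s: 8.4
tcp_pos: [527.1, 170.9, 3.1]
tcp_rot: [-0.172, -3.135, 0.001]
contact_force: [-10.3, 3.3, 3.8]
grip_width: -0.1
grip_force: 5.7
```

Emit:
carry_out([
  {"delta_pos": [-0.2, 0, 0], "rot": [0, 0, 0]},
  {"delta_pos": [-0.4, 0, 0], "rot": [0, 0, 0]},
  {"delta_pos": [-0.6, 0, 0], "rot": [0, 0, 0]},
  {"delta_pos": [-0.8, 0, 0], "rot": [0, 0, 0]},
  {"delta_pos": [-1, 0, 0], "rot": [0, 0, 0]},
  {"delta_pos": [-1.2, 0, 0], "rot": [0, 0, 0]},
  {"delta_pos": [-1.4, 0, 0], "rot": [0, 0, 0]},
  {"delta_pos": [-1.6, 0, 0], "rot": [0, 0, 0]},
  {"delta_pos": [-1.8, 0, 0], "rot": [0, 0, 0]},
  {"delta_pos": [-2, 0, 0], "rot": [0, 0, 0]},
])

```text
time_s: 9.4
tcp_pos: [526.9, 170.5, 2.8]
tcp_rot: [-0.172, -3.131, 0.002]
contact_force: [-17.0, 6.0, 9.3]
grip_width: -0.4
grip_force: 8.7
```

The force rose to 17 N with no further travel, so the mould is closed. Retreating and lifting.

Emit:
carry_out([
  {"delta_pos": [6, 0, 0], "rot": [0, 0, 0]},
  {"delta_pos": [14, 0, 0], "rot": [0, 0, 0]},
  {"delta_pos": [22, 0, 0], "rot": [0, 0, 0]},
  {"delta_pos": [26, 0, -8], "rot": [0, 0, 0]},
  {"delta_pos": [26, 0, -26], "rot": [0, 0, 0]},
  {"delta_pos": [26, 0, -48], "rot": [0, 0, 0]},
  {"delta_pos": [26, 0, -72], "rot": [0, 0, 0]},
  {"delta_pos": [26, 0, -98], "rot": [0, 0, 0]},
  {"delta_pos": [26, 0, -124], "rot": [0, 0, 0]},
  {"delta_pos": [26, 0, -140], "rot": [0, 0, 0]},
])

```text
time_s: 10.4
tcp_pos: [505.2, 173.8, 145.8]
tcp_rot: [0.172, 3.134, 0.001]
contact_force: [0.6, 1.1, -1.3]
grip_width: 0.0
grip_force: 0.0
```

```bash
python3 - <<'E'
from h import *
go((576.3,-128.2,140),95)
E
```

```text
t 10.4 tcp [505.15 173.76 145.79] F [ 0.56  1.11 -1.29] w 0.0 shift [-103.7 -292.4    5.8] rot [ 0.14  0.08 78.73]
```

Emit:
carry_out([
  {"delta_pos": [-10.4, -29.2, 0], "rot": [0, 0, 7.9]},
  {"delta_pos": [-20.7, -58.5, 0], "rot": [0, 0, 15.7]},
  {"delta_pos": [-31.1, -87.7, 0], "rot": [0, 0, 23.6]},
  {"delta_pos": [-41.5, -117, 0], "rot": [0, 0, 31.5]},
  {"delta_pos": [-51.9, -146.2, 0], "rot": [0, 0, 39.4]},
  {"delta_pos": [-62.2, -175.4, 1], "rot": [0, 0, 47.2]},
  {"delta_pos": [-72.6, -204.7, 2], "rot": [0, 0, 55.1]},
  {"delta_pos": [-83, -233.9, 3], "rot": [0, 0, 63]},
  {"delta_pos": [-93.3, -263.2, 4], "rot": [0, 0, 70.9]},
  {"delta_pos": [-103.7, -292.4, 5], "rot": [0, 0, 78.7]},
], hand=0)

```text
time_s: 11.4
tcp_pos: [575.8, -129.7, 138.9]
tcp_rot: [2.128, 2.31, 0.0]
contact_force: [0.8, 0.7, -0.3]
grip_width: 85.1
grip_force: 0.0
```

```bash
python3 - <<'E'
from h import *
import pickle
go((576.3,-128.2,66),95)
c=manip.get_image("top");s=manip.get_image("side")
pickle.dump(c,open("top1.pkl","wb"));pickle.dump(s,open("side1.pkl","wb"))
o=np.zeros((400,800,3),np.uint8)
o[:,:400]=cv2.resize(c["image"][175:275,185:285],(400,400),interpolation=cv2.INTER_CUBIC)
o[:,400:]=cv2.resize(s["image"][150:350,260:460],(400,400),interpolation=cv2.INTER_CUBIC)
cv2.imwrite("pics/c5.png",o)
E
```

```text
t 11.4 tcp [ 575.78 -129.68  138.88] F [ 0.79  0.69 -0.3 ] w 85.1 shift [ 1.4  0.6 72.9] rot [ 0.03  0.01 -0.3 ]
```

View pics/c5.png

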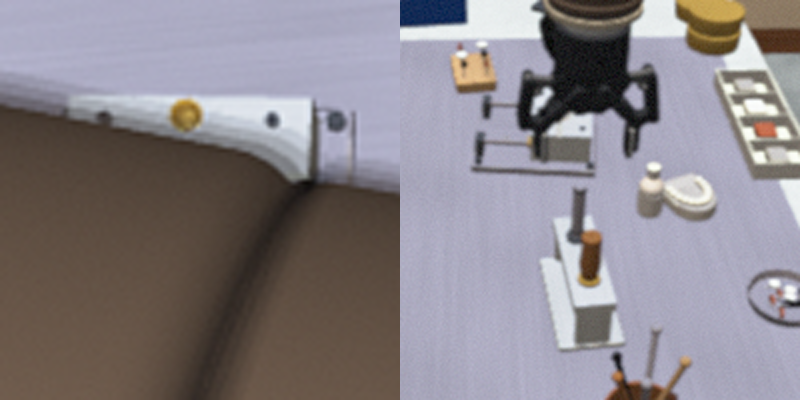

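The open fingers (side crop tips about (535,150) and (630,150)) straddle the probe handle (top at 580,188), with the fingers still higher. Checking by projection.

```bash
python3 - <<'E'
from h import *
import pickle
s=pickle.load(open("side1.pkl","rb"))
q=lambda P:((pr(s,P)-[260,150])*2+[400,0]).round(0)
print("probe top",q((576.3,-128.2,147)),"collar",q((576.3,-128.2,72)))
for z in(126,139,161,174):print(z,q((575.8-50,-129.7-4,z)),q((575.8+50,-129.7+4,z)))
g=s["image"].max(2)
for nm,a,b in(("L",322,336),("R",370,382)):
  m=(g[190:235,a:b]<70);r=np.where(m.any(1))[0];print(nm,190+r.max(),a+np.where(m[r.max()-2:r.max()+1].any(0))[0])
E
```

```text
probe top [581. 185.] collar [578. 237.]
126 [535. 204.] [623. 198.]
139 [536. 195.] [624. 189.]
161 [536. 179.] [626. 173.]
174 [536. 170.] [626. 164.]
L 228 [327 328 329 330]
R 227 [373 374]
```

Emit:
carry_out([
  {"delta_pos": [1.4, 0.6, 0], "rot": [0, 0, 0]},
  {"delta_pos": [1.4, 0.6, 8], "rot": [0, 0, 0]},
  {"delta_pos": [1.4, 0.6, 18], "rot": [0, 0, 0]},
  {"delta_pos": [1.4, 0.6, 30], "rot": [0, 0, 0]},
  {"delta_pos": [1.4, 0.6, 42], "rot": [0, 0, 0]},
  {"delta_pos": [1.4, 0.6, 54], "rot": [0, 0, 0]},
  {"delta_pos": [1.4, 0.6, 64], "rot": [0, 0, 0]},
  {"delta_pos": [1.4, 0.6, 71], "rot": [0, 0, 0]},
  {"delta_pos": [1.4, 0.6, 73], "rot": [0, 0, 0]},
  {"delta_pos": [1.4, 0.6, 73], "rot": [0, 0, 0]},
])

```text
time_s: 12.5
tcp_pos: [576.1, -127.0, 65.0]
tcp_rot: [-2.122, -2.316, 0.0]
contact_force: [0.3, 1.4, -0.2]
grip_width: 85.1
grip_force: 0.0
```

```bash
python3 - <<'E'
from h import *
import pickle
s=manip.get_image("side");pickle.dump(s,open("side2.pkl","wb"))
print(manip.read_state()["tcp_pos"],manip.read_state()["contact_force"])
o=cv2.resize(s["image"][190:340,290:410],(480,600),interpolation=cv2.INTER_CUBIC)
cv2.imwrite("pics/c6.png",o)
E
```

```text
[ 576.32441705 -127.09671681   65.33678501] [-0.34749177  0.01768926  0.43594649]
```

View pics/c6.png

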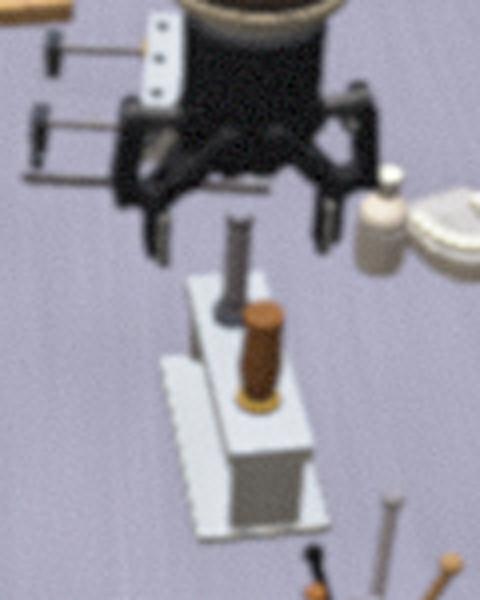

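The open pads (tips (158,262) and (325,250)) straddle the handle at mid-height with the palm clear of its top. Closing.

Emit:
carry_out([
  {"delta_pos": [0, 0, 0], "rot": [0, 0, 0]},
  {"delta_pos": [0, 0, 0], "rot": [0, 0, 0]},
  {"delta_pos": [0, 0, 0], "rot": [0, 0, 0]},
  {"delta_pos": [0, 0, 0], "rot": [0, 0, 0]},
  {"delta_pos": [0, 0, 0], "rot": [0, 0, 0]},
  {"delta_pos": [0, 0, 0], "rot": [0, 0, 0]},
  {"delta_pos": [0, 0, 0], "rot": [0, 0, 0]},
  {"delta_pos": [0, 0, 0], "rot": [0, 0, 0]},
  {"delta_pos": [0, 0, 0], "rot": [0, 0, 0]},
  {"delta_pos": [0, 0, 0], "rot": [0, 0, 0]},
], hand=1, squeeze=50)

```text
time_s: 13.55
tcp_pos: [576.1, -127.0, 65.2]
tcp_rot: [-2.122, -2.317, 0.0]
contact_force: [-0.0, 0.8, -0.9]
grip_width: 13.5
grip_force: 48.7
```

Emit:
carry_out([
  {"delta_pos": [0, 0, -2], "rot": [0, 0, 0]},
  {"delta_pos": [0, 0, -6], "rot": [0, 0, 0]},
  {"delta_pos": [0, 0, -12], "rot": [0, 0, 0]},
  {"delta_pos": [0, 0, -20], "rot": [0, 0, 0]},
  {"delta_pos": [0, 0, -30], "rot": [0, 0, 0]},
  {"delta_pos": [0, 0, -40], "rot": [0, 0, 0]},
  {"delta_pos": [0, 0, -50], "rot": [0, 0, 0]},
  {"delta_pos": [0, 0, -60], "rot": [0, 0, 0]},
  {"delta_pos": [0, 0, -68], "rot": [0, 0, 0]},
  {"delta_pos": [0, 0, -72], "rot": [0, 0, 0]},
])

```text
time_s: 14.55
tcp_pos: [576.5, -127.1, 138.3]
tcp_rot: [2.121, 2.316, 0.001]
contact_force: [0.1, 0.1, -0.7]
grip_width: 14.2
grip_force: 48.6
```

```bash
python3 - <<'E'
from h import *
import pickle
s=manip.get_image("side");pickle.dump(s,open("side3.pkl","wb"));c=manip.get_image("top");pickle.dump(c,open("top3.pkl","wb"))
print({k:np.round(manip.read_state()[k],2) for k in("tcp_pos","tcp_rot","contact_force","moment","grip_width")})
o=np.zeros((600,800,3),np.uint8)
o[:,:480]=cv2.resize(s["image"][170:320,290:410],(480,600),interpolation=cv2.INTER_CUBIC)
o[:400,480:]=cv2.resize(c["image"][170:270,345:425],(320,400),interpolation=cv2.INTER_CUBIC)
cv2.imwrite("pics/c7.png",o)
P=manip.read_state()["tcp_pos"]
for z in(87,92,142):print(z,(pr(s,(576.3,-128.2,z))-[290,170])*4)
E
```

```text
{'tcp_pos': array([ 576.52, -127.06,  137.82]), 'tcp_rot': array([2.12, 2.32, 0.  ]), 'contact_force': array([-0.58,  0.65, -1.6 ]), 'moment': array([-0.01, -0.02,  0.02]), 'grip_width': np.float64(13.97)}
87 [236.63435311 373.59257003]
92 [237.03143198 366.91413625]
142 [241.13326478 297.92577929]
```

View pics/c7.png

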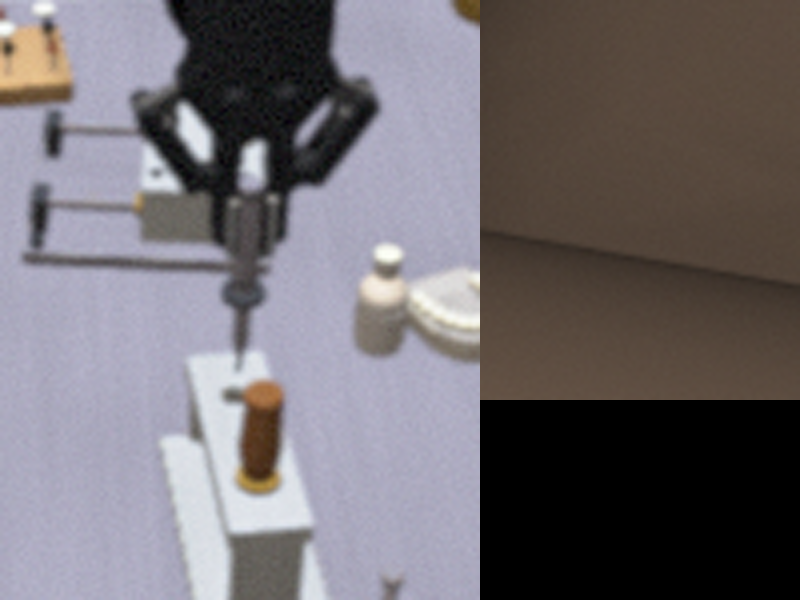

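The probe is held upright, with the collar at (243,293) and the tip at about (238,368) over its hole. The picture allowance is used up, so the rest is numeric. Next I refine the collar, probe axis and mould edges.

```bash
python3 - <<'E'
from h import *
import pickle
c=pickle.load(open("top0.pkl","rb"));g=cv2.cvtColor(c["image"],cv2.COLOR_BGR2GRAY)
print("top0 collar");print(g[198:215,362:382])
s=pickle.load(open("side3.pkl","rb"));h=cv2.cvtColor(s["image"],cv2.COLOR_BGR2GRAY)
print("side3 shank rows 240..268");print(h[240:269,342:358])
s0=pickle.load(open("side0.pkl","rb"));S=lambda x,y:(270+(x-400+.5)/4-.5,160+(y+.5)/4-.5)
xh=np.array([.9943,-.1063])
for n,p,q in(("sl front",(580,133),(568,231)),("fix back",(746,137),(742,235))):
    P,d,r=edge(s0,S(*p),S(*q),57,2.5);print(n,P.round(1),np.degrees(np.arctan2(d[1],d[0])).round(1),"along@mid",((P+d/d[1]*(168-P[1]))@xh).round(1),r)
E
```

```text
top0 collar
[[170 169 167 166 167 167 167 159 104  53 107 125 124 124 120 112 128 162
  160 158]
 [165 165 165 165 165 164 168 148  50  39  63  98 110 109  89  99 150 161
  161 160]
 [164 166 162 162 163 164 163 133  39  46  47  46  49  48  58 116 165 161
  159 159]
 [161 161 159 161 160 149 136  81  44  50  57  52  50  49  78 133 164 160
  162 161]
 [162 162 162 164 142  74  48  41  48  53  58  61  60  60  97 154 164 164
  163 163]
 [163 163 164 156 105  54  52  45  50  55  57  59  60  63 116 171 165 164
  163 162]
 [163 165 164 138  51  56  53  46  52  56  59  59  59  54  98 160 164 162
  162 161]
 [164 164 156 108  56  57  48  49  52  57  60  60  58  54  75 129 163 159
  158 159]
 [165 167 150  70  57  55  42  51  55  57  59  61  59  54  77 130 162 159
  160 161]
 [166 167 154  94  57  56  45  52  55  58  60  59  58  58  77 131 165 162
  161 160]
 [163 163 147  86  53  59  53  50  51  55  57  53  60  58  76 129 165 160
  159 161]
 [162 163 156 120  58  56  62  58  53  52  51  52  61  58  90 144 164 160
  160 160]
 [162 163 165 154 101  55  57  59  60  60  61  60  55  71 128 165 15
[... 1753 characters left out ...]
 162 168 207 220 226 224 222 196 179]
 [221 222 221 224 221 222 191 156 178 215 221 227 226 224 203 188]
 [220 222 222 224 220 220 197 172 195 218 224 222 226 225 214 189]
 [221 222 222 223 224 223 212 207 216 222 224 225 224 224 216 194]
 [218 222 221 224 224 223 223 224 224 225 217 209 207 202 197 187]
 [222 222 222 223 222 222 223 223 227 213 201 180 164 157 155 154]
 [222 220 220 216 209 193 188 196 201 188 161 144 131 129 127 126]
 [222 220 215 189 158 138 138 144 155 146 136 127 124 124 125 122]
 [223 221 211 175 127 102 100 108 117 125 126 127 127 121 125 120]]
sl front [499.3 177.2] 84.6 along@mid 477.7 0.3623195821295414
fix back [625.4 171.5] 84.2 along@mid 603.6 0.1885114354133287
```

```bash
python3 - <<'E'
from h import *
import pickle
from scipy.optimize import fsolve
c=pickle.load(open("top0.pkl","rb"));s=pickle.load(open("side3.pkl","rb"))
f=lambda p:[pr(c,(p[0],p[1],75))[0]-370.55,pr(c,(p[0]-13,p[1],70))[1]-212.5]
p=fsolve(f,(576,-128));print("collar top0",p)
# side3: shank/tip axis u at rows, tip end ~ row 262.5
for z,row in((88,262.5),(115,None)):
    pass
x=fsolve(lambda q:[pr(s,(q[0],q[1],88))[0]-349.35,pr(s,(q[0],q[1],88))[1]-262.7],(576,-128));print("tip side3 at z=88",x)
print("tip pred v/u",pr(s,(576.5,p[1],88)))
col=fsolve(lambda q:[pr(s,(q[0],q[1],145.5))[0]-350.6,pr(s,(q[0],q[1],145.5))[1]-243.6],(576,-128));print("collar side3",col)
# tool centre seen earlier: closed finger at push, side
xh=np.array([.9943,-.1063]);yh=np.array([.1063,.9943])
for a in(556.8,558.9):
  o=a*xh+227.9*yh;print(a,[(o+m[0]*xh+m[1]*yh).round(1).tolist() for m in((0,57),(0,32),(15,17),(15,-17),(0,-32),(0,-57))])
E
```

```text
collar top0 [ 577.16646445 -128.47595378]
tip side3 at z=88 [ 576.82006035 -126.90090913]
tip pred v/u [349.2759243  263.13967057]
collar side3 [ 576.71241846 -129.55698218]
556.8 [[583.9, 224.1], [581.3, 199.2], [594.6, 182.7], [591.0, 148.9], [574.5, 135.6], [571.8, 110.7]]
558.9 [[586.0, 223.9], [583.3, 199.0], [596.7, 182.5], [593.0, 148.7], [576.5, 135.4], [573.9, 110.5]]
```

```bash
python3 - <<'E'
from h import *
go((585.2,225,134),95)
s=manip.read_state();R=Ro.from_rotvec(s["tcp_rot"]);print(R.as_matrix().round(4))
E
```

```text
t 14.65 tcp [ 576.52 -127.06  137.82] F [-0.58  0.65 -1.6 ] w 14.0 shift [349.9  39.5   3.7] rot [0.05 0.02 0.03]
[[-8.770e-02  9.961e-01  9.000e-04]
 [ 9.961e-01  8.770e-02 -2.000e-04]
 [-3.000e-04  9.000e-04 -1.000e+00]]
```

Emit:
carry_out([
  {"delta_pos": [20, 2.3, 0], "rot": [0, 0, 0]},
  {"delta_pos": [55, 6.2, 0], "rot": [0, 0, 0]},
  {"delta_pos": [97, 11, 0], "rot": [0, 0, 0]},
  {"delta_pos": [140, 15.8, 0], "rot": [0, 0, 0]},
  {"delta_pos": [183, 20.7, 0], "rot": [0, 0, 0]},
  {"delta_pos": [226, 25.5, 0], "rot": [0, 0, 0]},
  {"delta_pos": [269, 30.4, 0], "rot": [0, 0, 0]},
  {"delta_pos": [308, 34.8, 1], "rot": [0, 0, 0]},
  {"delta_pos": [336, 38, 2], "rot": [0, 0, 0]},
  {"delta_pos": [349.9, 39.5, 3.7], "rot": [0, 0, 0]},
])

```text
time_s: 15.65
tcp_pos: [584.4, 227.4, 132.9]
tcp_rot: [-2.119, -2.318, 0.0]
contact_force: [0.3, -0.7, -1.2]
grip_width: 13.4
grip_force: 48.7
```

```bash
python3 - <<'E'
from h import *
import pickle
s=manip.get_image("side");pickle.dump(s,open("side4.pkl","wb"))
go((585.2,225,116),95)
P=manip.read_state()["tcp_pos"];tip=P+[.4,-1.1,-50.2];p=pr(s,tip);print("pred tip",tip,p)
h=cv2.cvtColor(s["image"],cv2.COLOR_BGR2GRAY);u,v=p.round().astype(int)
print(u-9,v-12);print(h[v-12:v+4,u-9:u+10])
# groove rows at right half
xh=np.array([.9943,-.1063]);yh=np.array([.1063,.9943]);o=558.6*xh+227.9*yh
for yl in(-40,-50,-60):
    q=pr(s,[*(o+yl*yh),54.5]);a,b=q.round().astype(int);print(yl,q.round(1),a-8,h[b,a-8:a+9])
P_,d,r=edge(s,pr(s,[*(o+45*xh+60*yh),57]),pr(s,[*(o+45*xh-60*yh),57]),57,2.5);print("back",P_@xh,r)
P_,d,r=edge(s,pr(s,[*(o-40*xh-5*yh),57]),pr(s,[*(o-40*xh-60*yh),57]),57,2.5);print("front",P_@xh,r)
E
```

```text
t 15.7 tcp [584.39 228.13 132.64] F [-0.39  1.92 -2.39] w 13.8 shift [-3.2  0.5 16.6] rot [-0.03 -0.02  0.14]
pred tip [584.79225712 227.02559986  82.44308909] [340.6905082  187.34184957]
332 175
[[139  95  49  28  25   3  19  55  73  78  67  47  27  15  17   2   8   3
    9]
 [158 126  80  38  17  12  31  52  73  80  76  40  26  10  18  22  16  11
    8]
 [166 153 110  61  17   9  19  51  73  74  72  44  20  21   6  19  16  15
   16]
 [169 161 130  87  43  16  25  47  76  75  67  46  20  11  19  20   4  13
    3]
 [176 170 158 124  84  44  23  52  71  76  63  44  20   4  20   5  19  12
    9]
 [170 174 169 155 120  81  57  55  67  71  60  39  23  16  12   5  19   5
   18]
 [174 172 171 168 157 122  86  64  69  72  60  38  11  13  20   8   5  18
   17]
 [175 176 167 171 171 156 126  87  68  56  46  14  12  14  13   0  16   0
   20]
 [171 170 172 169 172 170 156 122  89  60  39  22  17   7   8  16  15  20
   12]
 [171 172 171 170 174 175 169 152 115  88  74  68  59  46  41  35  48  62
   77]
 [169 173 175 171 172 173 173 157 133 116 122 128 110 103 101 101 111 115
  129]
 [170 173 172 169 174 171 172 159 134 132 152 160 158 150 149 153 150 158
  160]
 [172 174 171 170 172 174 173 166 148 149 164 170 174 171 168 172 170 168
  171]
 [173 173 175 173 173 169 169 168 162 165 167 174 171 172 171 168 172 169
  173]
 [174 171 170 172 170 171 170 177 170 172 170 170 169 171 168 172 171 170
  170]
 [168 171 169 171 172 170 170 171 171 169 167 171 169 171 169 169 169 175
  167]]
-40 [339.8 214. ] 332 [220 219 221 218 221 215 206 207 211 212 217 215 221 220 215 218 214]
-50 [339.7 215.9] 332 [216 212 215 220 214 210 207 210 215 218 219 223 217 221 220 217 223]
-60 [339.6 217.9] 332 [132 138 135 137 136 140 153 163 159 153 152 149 157 156 164 159 158]
back 602.9456766510009 0.5002207903716527
front 517.5442813034057 1.0268665014227527
```

```bash
python3 - <<'E'
from h import *
import pickle
xh=np.array([.9943,-.1063]);yh=np.array([.1063,.9943]);o=558.6*xh+227.9*yh
for nm,yl in(("side4",np.arange(-56,-34,1.)),("side1",np.arange(-56,-34,1.)),("side4nose",np.arange(-14,0,1.)),("side1nose",np.arange(-14,14,1.))):
    s=pickle.load(open(nm[:5]+".pkl","rb"));h=cv2.cvtColor(s["image"],cv2.COLOR_BGR2GRAY).astype(np.float32)
    x0=15 if "nose" in nm else 0
    X=np.arange(-12,12.1,1)
    M=np.array([[pr(s,[*(o+(x0+x)*xh+y*yh),57]) for x in X] for y in yl],np.float32)
    I=cv2.remap(h,M[...,0],M[...,1],cv2.INTER_LINEAR)
    print(nm,np.median(I,0).round(0).astype(int),"sd",I.std(0).mean().round(1))
E
```

```text
side4 [219 219 218 217 216 213 210 206 206 206 206 208 210 211 212 212 214 215
 217 217 217 217 217 219 218] sd 2.0
side1 [204 212 216 218 219 218 216 214 213 213 212 213 215 217 218 218 219 220
 221 221 221 222 221 221 221] sd 6.5
side4nose [220 219 218 216 213 211 209 207 205 206 208 209 210 211 213 215 216 216
 217 218 217 215 213 210 208] sd 3.1
side1nose [ 28  34  40  49  58  67  81  97 110 119 126 132 128 126 118 108  95  84
  74  62  56  52  49  50  55] sd 62.6
```

Emit:
carry_out([
  {"delta_pos": [0, 0, 3], "rot": [0, 0, 0]},
  {"delta_pos": [0, 0, 7], "rot": [0, 0, 0]},
  {"delta_pos": [0, 0, 11], "rot": [0, 0, 0]},
  {"delta_pos": [0, 0, 15], "rot": [0, 0, 0]},
  {"delta_pos": [0, 0, 18], "rot": [0, 0, 0]},
  {"delta_pos": [0, 0, 20], "rot": [0, 0, 0]},
  {"delta_pos": [0, 0, 20], "rot": [0, 0, 0]},
  {"delta_pos": [0, 0, 20], "rot": [0, 0, 0]},
  {"delta_pos": [0, 0, 20], "rot": [0, 0, 0]},
  {"delta_pos": [0, 0, 20], "rot": [0, 0, 0]},
])

```text
time_s: 16.7
tcp_pos: [585.0, 225.1, 113.7]
tcp_rot: [2.122, 2.317, 0.0]
contact_force: [-0.1, 0.4, -1.1]
grip_width: 13.9
grip_force: 48.7
```

```bash
python3 - <<'E'
from h import *
import pickle
s=manip.get_image("side");pickle.dump(s,open("side5.pkl","wb"))
go((584.2,225.2,103),95)
P=manip.read_state()["tcp_pos"];tip=P+[.1,-1.1,-50.2];p=pr(s,tip);print("pred tip",tip,p)
h=cv2.cvtColor(s["image"],cv2.COLOR_BGR2GRAY);u,v=p.round().astype(int)
print(u-9,v-12);print(h[v-12:v+6,u-9:u+10])
E
```

```text
t 16.75 tcp [584.93 225.1  113.65] F [-0.03 -0.04 -1.15] w 13.8 shift [ 0.2 -0.7 10.7] rot [ 0.01 -0.    0.03]
pred tip [585.02507685 223.99966512  63.45234641] [340.6288991  193.42437309]
332 181
[[169 171 174 170 154 127  88  65  74  76  71  48  21  19  16   7  18  23
   19]
 [176 169 173 174 166 156 123  95  80  81  68  50  27  13  14  21   6  11
    2]
 [172 172 173 170 172 171 156 124  92  76  62  43  18  15  12   3   7   5
   11]
 [172 171 173 176 176 172 163 138  95  82  71  66  55  44  37  42  53  58
   72]
 [177 174 175 171 171 176 162 143  98  81  95 109 106 102 101 101 111 116
  130]
 [176 170 173 172 173 171 163 138 101  88 108 144 159 155 152 153 155 156
  159]
 [170 175 173 171 174 173 165 143 107  95 120 160 169 172 173 169 175 169
  175]
 [168 169 175 173 172 170 170 152 121 110 142 165 172 171 171 168 171 171
  170]
 [173 169 175 172 175 174 172 161 131 119 147 168 174 168 168 170 170 172
  171]
 [173 172 174 171 170 171 176 159 131 132 155 168 171 171 174 164 170 167
  172]
 [172 172 172 169 168 171 171 158 132 131 159 168 171 170 166 168 170 167
  169]
 [181 182 177 177 175 177 175 167 141 139 162 171 175 169 169 168 166 168
  167]
 [201 197 196 194 198 195 193 182 167 172 179 183 182 181 184 181 182 182
  183]
 [215 218 217 217 216 217 213 204 194 198 202 208 205 206 207 207 206 208
  207]
 [205 221 220 224 223 219 222 211 208 212 219 217 213 216 216 221 219 217
  204]
 [197 219 221 222 223 223 218 212 209 211 215 220 218 218 216 220 219 212
  181]
 [206 221 220 220 221 222 218 213 210 214 220 215 218 216 218 220 218 206
  166]
 [218 223 223 219 221 221 217 209 209 216 218 213 218 219 219 218 221 215
  185]]
```

The tip (u≈340.4) sits over the groove (u≈340.0), with the planned −0.7 mm correction still to make. Lowering it gently into the groove.

Emit:
carry_out([
  {"delta_pos": [0.3, -0.7, 2], "rot": [0, 0, 0]},
  {"delta_pos": [0.3, -0.7, 4], "rot": [0, 0, 0]},
  {"delta_pos": [0.3, -0.7, 6], "rot": [0, 0, 0]},
  {"delta_pos": [0.3, -0.7, 7.5], "rot": [0, 0, 0]},
  {"delta_pos": [0.3, -0.7, 9], "rot": [0, 0, 0]},
  {"delta_pos": [0.3, -0.7, 10], "rot": [0, 0, 0]},
  {"delta_pos": [0.3, -0.7, 11], "rot": [0, 0, 0]},
  {"delta_pos": [0.3, -0.7, 11.7], "rot": [0, 0, 0]},
  {"delta_pos": [0.3, -0.7, 11.7], "rot": [0, 0, 0]},
  {"delta_pos": [0.3, -0.7, 11.7], "rot": [0, 0, 0]},
])

```text
time_s: 17.75
tcp_pos: [584.3, 225.3, 101.9]
tcp_rot: [2.122, 2.317, 0.0]
contact_force: [1.4, 0.3, 0.6]
grip_width: 13.9
grip_force: 48.8
```

```bash
python3 - <<'E'
from h import *
import time
for i in range(1):
    s=manip.get_image("side");go((584.2,225.4,102),95)
R=Ro.from_rotvec(manip.read_state()["tcp_rot"])
P=np.array([[584.2,225.4],[581.6,200.5],[594.9,184.0],[591.3,150.2],[574.8,136.9],[572.1,112.0]])
t=manip.read_state()["tcp_pos"]
for p in P:print(R.inv().apply([p[0]-P[0,0],p[1]-P[0,1],0]).round(1))
tip=t+[.1,-1.3,-50.2];p=pr(s,tip);u,v=p.round().astype(int);h=cv2.cvtColor(s["image"],cv2.COLOR_BGR2GRAY);print(p,u-7,v-9);print(h[v-9:v+5,u-7:u+8])
E
```

```text
t 17.8 tcp [584.34 225.31 101.95] F [2.21 0.59 0.28] w 14.1 shift [ 0.1 -0.1 -0.1] rot [ 0.02 -0.    0.03]
[0. 0. 0.]
[-24.6  -4.8  -0. ]
[-42.2   7.   -0. ]
[-75.5   0.5  -0. ]
[-87.3 -17.1  -0. ]
[-111.9  -22.    -0. ]
[340.29773911 196.80768401] 333 188
[[173 173 174 173 170 163 129  90  82 121 159 172 173 171 172]
 [171 173 170 172 177 164 128  87  87 125 153 165 170 173 168]
 [171 170 174 172 170 167 135  93  96 131 161 172 171 169 168]
 [171 173 168 170 172 168 140 106 110 144 163 168 170 172 168]
 [176 178 178 176 179 177 156 125 133 158 171 171 171 171 167]
 [199 198 197 198 199 194 173 144 155 181 184 185 182 185 181]
 [221 218 216 217 217 211 189 158 178 202 210 206 205 206 209]
 [221 221 224 222 221 222 198 168 182 210 218 217 220 219 217]
 [220 219 221 222 224 220 203 189 201 217 217 216 220 218 219]
 [219 219 222 221 222 219 211 203 210 218 219 217 217 219 219]
 [223 221 221 221 222 218 208 213 213 219 213 217 219 216 219]
 [223 222 221 220 221 217 217 214 212 218 215 218 220 219 221]
 [220 222 220 220 221 221 220 219 218 219 218 219 221 223 221]
 [224 221 222 223 220 221 222 221 221 217 217 217 217 218 224]]
```

The vertical contact is about 1.6 N, but +x side force means the tip rides the near bevel. Shifting 1.2 mm towards +x and averaging the force.

Emit:
carry_out([
  {"delta_pos": [0, 0.2, 0], "rot": [0, 0, 0]},
  {"delta_pos": [0, 0.4, 0], "rot": [0, 0, 0]},
  {"delta_pos": [0, 0.6, 0], "rot": [0, 0, 0]},
  {"delta_pos": [0, 0.8, 0], "rot": [0, 0, 0]},
  {"delta_pos": [0, 1, 0], "rot": [0, 0, 0]},
  {"delta_pos": [0, 1.2, 0], "rot": [0, 0, 0]},
  {"delta_pos": [0, 1.2, 0], "rot": [0, 0, 0]},
  {"delta_pos": [0, 1.2, 0], "rot": [0, 0, 0]},
  {"delta_pos": [0, 1.2, 0], "rot": [0, 0, 0]},
  {"delta_pos": [0, 1.2, 0], "rot": [0, 0, 0]},
])

```text
time_s: 18.8
tcp_pos: [585.2, 225.3, 101.8]
tcp_rot: [-2.122, -2.317, 0.0]
contact_force: [-1.4, 1.1, 0.2]
grip_width: 13.8
grip_force: 48.9
```

```bash
cat > avg.py <<'E'
from h import *
F=[];T=[]
for i in range(10):
    manip.get_image("top");s=manip.read_state();F.append(s["contact_force"]);T.append(s["tcp_pos"])
print(s["time_s"],"F",np.mean(F,0).round(2),"sd",np.std(F,0).round(2),"tcp",np.mean(T,0).round(2))
E
python3 avg.py
```

```text
19.3 F [-1.09 -0.13  0.31] sd [0.49 0.77 0.43] tcp [585.28 225.35 101.79]
```

```bash
python3 - <<'E'
from h import *
R=Ro.from_rotvec(manip.read_state()["tcp_rot"])
C=np.array([585.4,225.35]);P=np.array([[584.2,225.4],[581.6,200.5],[594.9,184.0],[591.3,150.2],[574.8,136.9],[572.1,112.0]])+[.7,0]
a=P[0]+[.2,2];b=P[5]-[.2,2]
for p in [a,*P,b]:print(R.inv().apply([*(p-C),0]).round(2)[:2])
E
```

```text
[ 2.07 -0.12]
[ 0.09 -0.49]
[-24.48  -5.27]
[-42.09   6.54]
[-7.544e+01 -1.000e-02]
[-87.24 -17.62]
[-111.81  -22.49]
[-113.78  -22.86]
```

Starting the trace at about 20–25 mm/s, beginning 2 mm left of seam_0.

Emit:
carry_out([
  {"delta_pos": [1, -0.3, 0], "rot": [0, 0, 0]},
  {"delta_pos": [2.1, -0.1, 0], "rot": [0, 0, 0]},
  {"delta_pos": [1, -0.3, 0], "rot": [0, 0, 0]},
  {"delta_pos": [-1, -0.7, 0], "rot": [0, 0, 0]},
  {"delta_pos": [-3.5, -1.2, 0], "rot": [0, 0, 0]},
  {"delta_pos": [-6, -1.7, 0], "rot": [0, 0, 0]},
  {"delta_pos": [-8.5, -2.2, 0], "rot": [0, 0, 0]},
  {"delta_pos": [-11, -2.7, 0], "rot": [0, 0, 0]},
  {"delta_pos": [-13.5, -3.2, 0], "rot": [0, 0, 0]},
  {"delta_pos": [-16, -3.7, 0], "rot": [0, 0, 0]},
])

```text
time_s: 20.3
tcp_pos: [583.1, 208.9, 101.8]
tcp_rot: [2.122, 2.317, 0.0]
contact_force: [1.3, 1.1, 1.0]
grip_width: 13.8
grip_force: 48.9
```

```bash
python3 avg.py
```

```text
20.8 F [ 0.46 -0.87  0.55] sd [0.27 0.35 0.34] tcp [582.96 208.89 101.76]
```

Emit:
carry_out([
  {"delta_pos": [-2.1, -0.3, 0], "rot": [0, 0, 0]},
  {"delta_pos": [-4.2, -0.7, 0], "rot": [0, 0, 0]},
  {"delta_pos": [-6.4, -1.1, 0], "rot": [0, 0, 0]},
  {"delta_pos": [-8.5, -1.5, 0], "rot": [0, 0, 0]},
  {"delta_pos": [-10, -0.5, 0], "rot": [0, 0, 0]},
  {"delta_pos": [-11.4, 0.5, 0], "rot": [0, 0, 0]},
  {"delta_pos": [-12.9, 1.4, 0], "rot": [0, 0, 0]},
  {"delta_pos": [-14.4, 2.4, 0], "rot": [0, 0, 0]},
  {"delta_pos": [-15.9, 3.4, 0], "rot": [0, 0, 0]},
  {"delta_pos": [-17.3, 4.4, 0], "rot": [0, 0, 0]},
])

```text
time_s: 21.8
tcp_pos: [589.0, 192.1, 101.8]
tcp_rot: [-2.122, -2.317, 0.0]
contact_force: [0.2, 1.5, 0.6]
grip_width: 13.7
grip_force: 48.9
```

```bash
python3 avg.py
```

```text
22.3 F [ 1.1  -0.08  0.71] sd [0.58 0.38 0.65] tcp [589.13 192.16 101.84]
```

Emit:
carry_out([
  {"delta_pos": [-1.2, 1.2, 0], "rot": [0, 0, 0]},
  {"delta_pos": [-2.6, 2.2, 0], "rot": [0, 0, 0]},
  {"delta_pos": [-4.1, 3.1, 0], "rot": [0, 0, 0]},
  {"delta_pos": [-5.5, 4.1, 0], "rot": [0, 0, 0]},
  {"delta_pos": [-7, 5.1, 0], "rot": [0, 0, 0]},
  {"delta_pos": [-8.4, 6, 0], "rot": [0, 0, 0]},
  {"delta_pos": [-10.6, 5.6, 0], "rot": [0, 0, 0]},
  {"delta_pos": [-12.7, 5.2, 0], "rot": [0, 0, 0]},
  {"delta_pos": [-14.9, 4.7, 0], "rot": [0, 0, 0]},
  {"delta_pos": [-17.1, 4.3, 0], "rot": [0, 0, 0]},
])

```text
time_s: 23.3
tcp_pos: [594.7, 175.4, 101.8]
tcp_rot: [2.122, 2.317, 0.0]
contact_force: [-0.6, 1.0, 0.3]
grip_width: 13.7
grip_force: 48.9
```

```bash
python3 avg.py
```

```text
23.8 F [-0.04 -0.87  0.5 ] sd [0.53 0.41 0.36] tcp [594.67 175.41 101.8 ]
```

Emit:
carry_out([
  {"delta_pos": [-2.5, -0.5, 0], "rot": [0, 0, 0]},
  {"delta_pos": [-4.9, -1, 0], "rot": [0, 0, 0]},
  {"delta_pos": [-7.4, -1.4, 0], "rot": [0, 0, 0]},
  {"delta_pos": [-9.8, -1.9, 0], "rot": [0, 0, 0]},
  {"delta_pos": [-12.3, -2.4, 0], "rot": [0, 0, 0]},
  {"delta_pos": [-14.8, -2.9, 0], "rot": [0, 0, 0]},
  {"delta_pos": [-17.2, -3.4, 0], "rot": [0, 0, 0]},
  {"delta_pos": [-19.7, -3.8, 0], "rot": [0, 0, 0]},
  {"delta_pos": [-22.1, -4.3, 0], "rot": [0, 0, 0]},
  {"delta_pos": [-24.3, -4.8, 0], "rot": [0, 0, 0]},
])

```text
time_s: 24.8
tcp_pos: [592.1, 150.7, 101.8]
tcp_rot: [2.122, 2.317, -0.0]
contact_force: [-0.1, 1.4, -0.1]
grip_width: 13.9
grip_force: 48.9
```

```bash
python3 avg.py
```

```text
25.3 F [-0.35 -0.27  0.49] sd [0.53 0.8  0.37] tcp [591.93 150.81 101.75]
```

Emit:
carry_out([
  {"delta_pos": [-0.6, -0.5, 0], "rot": [0, 0, 0]},
  {"delta_pos": [-1.4, -1.6, 0], "rot": [0, 0, 0]},
  {"delta_pos": [-2.2, -2.8, 0], "rot": [0, 0, 0]},
  {"delta_pos": [-3, -4, 0], "rot": [0, 0, 0]},
  {"delta_pos": [-3.7, -5.1, 0], "rot": [0, 0, 0]},
  {"delta_pos": [-4.5, -6.3, 0], "rot": [0, 0, 0]},
  {"delta_pos": [-5.3, -7.4, 0], "rot": [0, 0, 0]},
  {"delta_pos": [-6.1, -8.6, 0], "rot": [0, 0, 0]},
  {"delta_pos": [-6.8, -9.7, 0], "rot": [0, 0, 0]},
  {"delta_pos": [-7.6, -10.9, 0], "rot": [0, 0, 0]},
])

```text
time_s: 26.3
tcp_pos: [581.8, 142.4, 101.8]
tcp_rot: [-2.122, -2.317, -0.0]
contact_force: [1.0, 0.5, 0.4]
grip_width: 13.8
grip_force: 48.9
```

```bash
python3 avg.py
```

```text
26.8 F [-0.71 -0.24  0.42] sd [0.43 0.48 0.45] tcp [581.63 142.33 101.73]
```

Emit:
carry_out([
  {"delta_pos": [-1.1, -1.7, 0], "rot": [0, 0, 0]},
  {"delta_pos": [-2.2, -3.4, 0], "rot": [0, 0, 0]},
  {"delta_pos": [-3.4, -5, 0], "rot": [0, 0, 0]},
  {"delta_pos": [-4.5, -6.7, 0], "rot": [0, 0, 0]},
  {"delta_pos": [-6.8, -7.2, 0], "rot": [0, 0, 0]},
  {"delta_pos": [-9.2, -7.6, 0], "rot": [0, 0, 0]},
  {"delta_pos": [-11.5, -8.1, 0], "rot": [0, 0, 0]},
  {"delta_pos": [-13.9, -8.6, 0], "rot": [0, 0, 0]},
  {"delta_pos": [-16.2, -9.1, 0], "rot": [0, 0, 0]},
  {"delta_pos": [-18.6, -9.5, 0], "rot": [0, 0, 0]},
])

```text
time_s: 27.8
tcp_pos: [574.0, 122.9, 101.8]
tcp_rot: [-2.122, -2.317, 0.0]
contact_force: [-0.2, 0.8, 0.9]
grip_width: 13.4
grip_force: 48.8
```

```bash
python3 avg.py
```

```text
28.3 F [-0.02 -0.83  0.48] sd [0.27 0.43 0.37] tcp [573.96 122.9  101.77]
```

Emit:
carry_out([
  {"delta_pos": [-2.2, -0.4, 0], "rot": [0, 0, 0]},
  {"delta_pos": [-4.4, -0.9, 0], "rot": [0, 0, 0]},
  {"delta_pos": [-6.6, -1.3, 0], "rot": [0, 0, 0]},
  {"delta_pos": [-8.8, -1.7, 0], "rot": [0, 0, 0]},
  {"delta_pos": [-11, -2.2, 0], "rot": [0, 0, 0]},
  {"delta_pos": [-13, -2.6, 0], "rot": [0, 0, 0]},
  {"delta_pos": [-13, -2.6, 0], "rot": [0, 0, 0]},
  {"delta_pos": [-13, -2.6, -3], "rot": [0, 0, 0]},
  {"delta_pos": [-13, -2.6, -8], "rot": [0, 0, 0]},
  {"delta_pos": [-13, -2.6, -16], "rot": [0, 0, 0]},
])

```text
time_s: 29.3
tcp_pos: [572.2, 109.9, 118.0]
tcp_rot: [-2.121, -2.316, 0.001]
contact_force: [1.2, 0.7, -1.6]
grip_width: 13.8
grip_force: 48.8
```

```bash
python3 - <<'E'
from h import *
go((576.3,-127.0,138),95)
E
```

```text
t 29.3 tcp [572.23 109.9  117.98] F [ 1.24  0.74 -1.62] w 13.8 shift [-236.3  -16.7  -20. ] rot [-0.05  0.    0.03]
```

Emit:
carry_out([
  {"delta_pos": [0, 0, -10], "rot": [0, 0, 0]},
  {"delta_pos": [-20, -1.4, -20], "rot": [0, 0, 0]},
  {"delta_pos": [-52, -3.7, -20], "rot": [0, 0, 0]},
  {"delta_pos": [-88, -6.2, -20], "rot": [0, 0, 0]},
  {"delta_pos": [-126, -8.9, -20], "rot": [0, 0, 0]},
  {"delta_pos": [-164, -11.6, -20], "rot": [0, 0, 0]},
  {"delta_pos": [-198, -14, -20], "rot": [0, 0, 0]},
  {"delta_pos": [-222, -15.7, -20], "rot": [0, 0, 0]},
  {"delta_pos": [-234, -16.5, -20], "rot": [0, 0, 0]},
  {"delta_pos": [-236.3, -16.7, -20], "rot": [0, 0, 0]},
])

```text
time_s: 30.3
tcp_pos: [576.8, -128.0, 138.3]
tcp_rot: [2.123, 2.315, 0.0]
contact_force: [-0.4, -0.1, -1.5]
grip_width: 13.8
grip_force: 48.7
```

Emit:
carry_out([
  {"delta_pos": [0, 0, 0], "rot": [0, 0, 0]},
  {"delta_pos": [0, 0, 0], "rot": [0, 0, 0]},
  {"delta_pos": [0, 0, 1], "rot": [0, 0, 0]},
  {"delta_pos": [0, 0, 2], "rot": [0, 0, 0]},
  {"delta_pos": [0, 0, 4], "rot": [0, 0, 0]},
  {"delta_pos": [0, 0, 6], "rot": [0, 0, 0]},
  {"delta_pos": [0, 0, 8], "rot": [0, 0, 0]},
  {"delta_pos": [0, 0, 10], "rot": [0, 0, 0]},
  {"delta_pos": [0, 0, 10], "rot": [0, 0, 0]},
  {"delta_pos": [0, 0, 10], "rot": [0, 0, 0]},
])

```text
time_s: 31.3
tcp_pos: [576.6, -127.0, 127.7]
tcp_rot: [-2.122, -2.317, 0.0]
contact_force: [-0.8, -1.4, -0.0]
grip_width: 13.6
grip_force: 48.7
```

```bash
python3 - <<'E'
from h import *
import pickle
s=manip.get_image("side");pickle.dump(s,open("side6.pkl","wb"))
go((576.3,-127.0,66),95)
h=cv2.cvtColor(s["image"],cv2.COLOR_BGR2GRAY)
print(h[248:276,340:360]);P=manip.read_state()["tcp_pos"]
print(pr(s,(576.3,-128.2,70)),pr(s,P+[.3,-1.3,-50.2]))
E
```

```text
t 31.35 tcp [ 576.68 -126.99  127.81] F [-0.2  -0.23 -0.91] w 13.6 shift [ 0.  -0.4 61.8] rot [-0.    0.    0.02]
[[175 178 176 176 161 132  91  79  75  78  83  73  80  78  82 107 146 170
  172 172]
 [178 179 175 181 173 160 131 102  78  67  57  61  68  76 103 132 162 171
  175 170]
 [174 179 176 179 177 172 163 140 106  70  62  66  83 115 143 162 172 176
  180 177]
 [178 175 177 178 177 177 176 158 124  84  64  84 121 152 177 173 171 171
  178 173]
 [174 177 179 175 177 177 175 161 127  89  79  94 131 166 173 178 175 173
  175 172]
 [177 174 179 178 176 175 175 154 124  86  83  96 133 163 175 177 175 172
  174 176]
 [177 175 175 173 176 176 177 156 122  93  75  94 142 164 175 175 174 175
  173 173]
 [178 177 175 177 172 175 169 154 118  90  73 100 143 167 174 176 174 176
  170 171]
 [176 173 175 177 176 174 167 147 115  88  78 104 152 172 180 180 176 174
  174 173]
 [177 179 182 182 183 181 178 156 119  87  75 114 162 190 198 183 179 173
  170 174]
 [195 194 200 198 200 203 195 170 123  82  84 122 186 217 216 207 185 176
  171 173]
 [217 218 217 215 220 221 212 190 138  93  92 143 1
[... 750 characters left out ...]
9 103 111 120 126 129 123 122 127 125
  126 124]
 [223 224 222 222 211 180 131 105  99 102 101 110 120 126 126 126 124 122
  122 118]
 [217 222 221 223 219 200 171 149 143 138 131 107 102 109 122 120 124 120
  113  98]
 [213 222 223 221 219 217 211 199 202 194 177 126  88  85 101 102 101  96
   94  75]
 [205 221 225 220 220 222 222 222 224 217 186 131  83  71  71  75  73  73
   61  69]
 [199 219 224 223 218 219 222 223 226 216 176 116  78  62  58  60  59  61
   51  71]
 [193 222 224 222 221 218 220 221 223 207 164 107  72  65  59  59  59  55
   48  76]
 [180 213 225 222 219 219 220 223 226 209 161 105  70  63  62  63  58  53
   56  73]]
[348.82534222 269.00297796] [349.26819939 266.52665949]
```

The tip (349,267) is over the hole (about 349,268). Inserting.

Emit:
carry_out([
  {"delta_pos": [0, -0.3, 4], "rot": [0, 0, 0]},
  {"delta_pos": [0, -0.3, 8], "rot": [0, 0, 0]},
  {"delta_pos": [0, -0.3, 12], "rot": [0, 0, 0]},
  {"delta_pos": [0, -0.3, 16], "rot": [0, 0, 0]},
  {"delta_pos": [0, -0.3, 20], "rot": [0, 0, 0]},
  {"delta_pos": [0, -0.3, 24], "rot": [0, 0, 0]},
  {"delta_pos": [0, -0.3, 27], "rot": [0, 0, 0]},
  {"delta_pos": [0, -0.3, 30], "rot": [0, 0, 0]},
  {"delta_pos": [0, -0.3, 33], "rot": [0, 0, 0]},
  {"delta_pos": [0, -0.3, 35], "rot": [0, 0, 0]},
])

```text
time_s: 32.35
tcp_pos: [576.3, -127.0, 92.5]
tcp_rot: [-2.122, -2.317, 0.0]
contact_force: [0.4, -0.2, -0.9]
grip_width: 14.2
grip_force: 48.7
```

Emit:
carry_out([
  {"delta_pos": [0, 0, 4], "rot": [0, 0, 0]},
  {"delta_pos": [0, 0, 8], "rot": [0, 0, 0]},
  {"delta_pos": [0, 0, 12], "rot": [0, 0, 0]},
  {"delta_pos": [0, 0, 16], "rot": [0, 0, 0]},
  {"delta_pos": [0, 0, 20], "rot": [0, 0, 0]},
  {"delta_pos": [0, 0, 23], "rot": [0, 0, 0]},
  {"delta_pos": [0, 0, 25], "rot": [0, 0, 0]},
  {"delta_pos": [0, 0, 26.2], "rot": [0, 0, 0]},
  {"delta_pos": [0, 0, 26.8], "rot": [0, 0, 0]},
  {"delta_pos": [0, 0, 26.8], "rot": [0, 0, 0]},
])

```text
time_s: 33.35
tcp_pos: [576.4, -127.0, 66.0]
tcp_rot: [2.122, 2.317, 0.0]
contact_force: [0.2, -0.2, -0.8]
grip_width: 13.4
grip_force: 48.7
```

```bash
python3 avg.py
```

```text
33.85 F [-0.05 -0.29 -1.09] sd [0.43 0.38 0.26] tcp [ 576.43 -126.99   66.09]
```

Hanging weight still shows, so the collar is just above the plate. Lowering 1.2 mm more, then opening.

Emit:
carry_out([
  {"delta_pos": [0, 0, 0.2], "rot": [0, 0, 0]},
  {"delta_pos": [0, 0, 0.4], "rot": [0, 0, 0]},
  {"delta_pos": [0, 0, 0.6], "rot": [0, 0, 0]},
  {"delta_pos": [0, 0, 0.8], "rot": [0, 0, 0]},
  {"delta_pos": [0, 0, 0.9], "rot": [0, 0, 0]},
  {"delta_pos": [0, 0, 1], "rot": [0, 0, 0]},
  {"delta_pos": [0, 0, 1], "rot": [0, 0, 0]},
  {"delta_pos": [0, 0, 1], "rot": [0, 0, 0]},
  {"delta_pos": [0, 0, 1], "rot": [0, 0, 0]},
  {"delta_pos": [0, 0, 1], "rot": [0, 0, 0]},
])

```text
time_s: 34.85
tcp_pos: [576.4, -127.0, 65.1]
tcp_rot: [2.122, 2.317, 0.0]
contact_force: [-1.4, -0.0, 4.9]
grip_width: 13.9
grip_force: 49.3
```

Emit:
carry_out([
  {"delta_pos": [0, 0, 0], "rot": [0, 0, 0]},
  {"delta_pos": [0, 0, 0], "rot": [0, 0, 0]},
  {"delta_pos": [0, 0, 0], "rot": [0, 0, 0]},
  {"delta_pos": [0, 0, 0], "rot": [0, 0, 0]},
  {"delta_pos": [0, 0, 0], "rot": [0, 0, 0]},
  {"delta_pos": [0, 0, 0], "rot": [0, 0, 0]},
  {"delta_pos": [0, 0, 0], "rot": [0, 0, 0]},
  {"delta_pos": [0, 0, 0], "rot": [0, 0, 0]},
  {"delta_pos": [0, 0, 0], "rot": [0, 0, 0]},
  {"delta_pos": [0, 0, 0], "rot": [0, 0, 0]},
], hand=0)

```text
time_s: 35.85
tcp_pos: [576.4, -127.0, 65.0]
tcp_rot: [2.122, 2.317, 0.0]
contact_force: [-0.2, 0.4, 1.2]
grip_width: 85.7
grip_force: 0.0
```

Emit:
carry_out([
  {"delta_pos": [0, 0, -4], "rot": [0, 0, 0]},
  {"delta_pos": [0, 0, -12], "rot": [0, 0, 0]},
  {"delta_pos": [0, 0, -24], "rot": [0, 0, 0]},
  {"delta_pos": [0, 0, -38], "rot": [0, 0, 0]},
  {"delta_pos": [0, 0, -54], "rot": [0, 0, 0]},
  {"delta_pos": [0, 0, -70], "rot": [0, 0, 0]},
  {"delta_pos": [0, 0, -86], "rot": [0, 0, 0]},
  {"delta_pos": [0, 0, -100], "rot": [0, 0, 0]},
  {"delta_pos": [0, 0, -110], "rot": [0, 0, 0]},
  {"delta_pos": [0, 0, -115], "rot": [0, 0, 0]},
])

```text
time_s: 36.85
tcp_pos: [576.8, -127.1, 181.4]
tcp_rot: [2.121, 2.316, 0.001]
contact_force: [0.8, -0.7, -0.0]
grip_width: 85.3
grip_force: 0.0
```

```bash
python3 - <<'E'
from h import *
import pickle
s=manip.get_image("side");s0=pickle.load(open("side0.pkl","rb"))
a=cv2.cvtColor(s["image"],cv2.COLOR_BGR2GRAY).astype(int);b=cv2.cvtColor(s0["image"],cv2.COLOR_BGR2GRAY).astype(int)
print("collar/handle diff vs start",(abs(a-b)[240:330,325:380]>35).sum())
d=(abs(a-b)>40).astype(np.uint8);n,l,st,ce=cv2.connectedComponentsWithStats(d)
print([(tuple(st[i][:4]),st[i][4]) for i in range(1,n) if st[i][4]>12])
xh=np.array([.9943,-.1063]);yh=np.array([.1063,.9943]);o=557.8*xh+227.9*yh
P_,dd,r=edge(s,pr(s,[*(o-40*xh+5*yh),57]),pr(s,[*(o-40*xh-62*yh),57]),57,2.5);print("front along",P_@xh,"closed expects ~517.5",r)
print(manip.read_state()["contact_force"],manip.read_state()["tcp_pos"])
E
```

```text
collar/handle diff vs start 26
[((np.int32(0), np.int32(0), np.int32(5), np.int32(23)), np.int32(101)), ((np.int32(0), np.int32(0), np.int32(81), np.int32(129)), np.int32(4602)), ((np.int32(186), np.int32(0), np.int32(11), np.int32(32)), np.int32(203)), ((np.int32(259), np.int32(0), np.int32(76), np.int32(58)), np.int32(1911)), ((np.int32(335), np.int32(0), np.int32(67), np.int32(137)), np.int32(6724)), ((np.int32(86), np.int32(29), np.int32(27), np.int32(71)), np.int32(956)), ((np.int32(181), np.int32(38), np.int32(14), np.int32(47)), np.int32(327)), ((np.int32(106), np.int32(40), np.int32(21), np.int32(66)), np.int32(247)), ((np.int32(0), np.int32(71), np.int32(4), np.int32(6)), np.int32(16)), ((np.int32(4), np.int32(73), np.int32(5), np.int32(5)), np.int32(13)), ((np.int32(130), np.int32(85), np.int32(76), np.int32(95)), np.int32(3150)), ((np.int32(105), np.int32(113), np.int32(21), np.int32(32)), np.int32(319)), ((np.int32(8), np.int32(118), np.int32(9), np.int32(26)), np.int32(70)), ((np.int32(48), np.int32(122), np.int32(4), np.int32(6)), np.int32(15)), ((np.int32(58), np.int32(133), np.int32(27), np.int32(19)), np.int32(190)), ((np.int32(312), np.int32(137), np.int32(79), np.int32(81)), np.int32(2708)), ((np.int32(0), np.int32(158), np.int32(114), np.int32(310)), np.int32(18621)), ((np.int32(332), np.int32(167), np.int32(5), np.int32(4)), np.int32(16)), ((np.int32(69), np.int32(204), np.int32(21), np.int32(7)), np.int32(111)), ((np.int32(312), np.int32(218), np.int32(13), np.int32(3)), np.int32(39)), ((np.int32(327), np.int32(219), np.int32(12), np.int32(3)), np.int32(29)), ((np.int32(311), np.int32(223), np.int32(14), np.int32(7)), np.int32(88)), ((np.int32(326), np.int32(223), np.int32(13), np.int32(8)), np.int32(85))]
front along 521.8172817504882 closed expects ~517.5 0.8665378098618375
[ 1.0551303  -1.04359916 -0.08488393] [ 576.92118356 -127.11361527  181.52382691]
```

```bash
python3 - <<'E'
from h import *
s=manip.get_image("side");h=cv2.cvtColor(s["image"],cv2.COLOR_BGR2GRAY)
xh=np.array([.9943,-.1063]);yh=np.array([.1063,.9943]);o=557.8*xh+227.9*yh
for yl in(-45,-55):
    v=int(round(pr(s,[*(o+yl*yh),57])[1]));print(v,h[v,314:376])
print("front col pred",pr(s,[*(o-40*xh-50*yh),57]),"back",pr(s,[*(o+45*xh-50*yh),57]))
print("t",manip.read_state()["time_s"])
E
```

```text
214 [172 171 168 171 168 168 169 169 167 167 178 203 217 207 192 184 199 207
 216 214 222 224 223 222 212 209 218 219 220 222 221 223 222 224 217 194
 153 136 173 212 221 212 183 157 156 170 175 174 171 172 174 171 171 170
 171 172 175 170 174 172 174 170]
216 [173 175 172 178 173 173 176 169 171 172 181 198 211 218 215 219 216 221
 222 221 220 224 220 213 212 214 216 223 225 225 224 225 226 224 226 222
 218 215 222 224 227 213 189 161 157 167 170 169 169 175 172 175 172 166
 172 173 171 176 177 169 173 171]
front col pred [325.10520659 214.58161788] back [355.58686496 215.86236531]
t 36.95
```

The mould top is continuous from front to back (columns 325–355), with only the groove dip, so it is closed. The probe hangs as at the start and the gripper is clear. Handing in.

```bash
python3 -c "
from bench import manip
print(manip.sign_off())"
```

```text
the job is handed in; nothing more can be done
None
```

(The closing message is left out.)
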